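Clamp the batteries in the carrier

ROBOT

A 7-joint arm with a two-finger parallel gripper is mounted at the origin on a cart in front of the work surface, level with it; the furniture and walls round the work are solid. World frame = base frame: x ahead of the robot, y to its left, z up, the work surface at z = 0. Lengths are in m, angles in rad, forces in N, time in s.
With the tool pointing down it reaches from about 0.425 to 1.025 m from the base axis. Payload 9.4 kg.
Tool frame: the origin (TCP) lies between the finger pads; the fingertips stand 19 mm ahead of it and the grasp point (between the pads) is the TCP (robot.tip_reach is the distance from the TCP to the fingertips, in m); x points along the fingers, y is the direction in which the jaws open and shut, and the axes are right-handed (so a half turn about x gives the same grasp; the last joint's range is limited). The gripper opens to 93 mm and grips with 3 to 60 N. Pads are 15 mm wide; open, the fingers measure 128 mm over their backs; the gripper's body (75 mm by 188 mm) begins 65 mm behind the grasp point.
Start: joints at [-1.193, 0.599, -0.003, 1.599, 0.002, 0.943, -0.08], TCP at [0.318, 0.651, 0.238] pointing down, gripper open.
Joint ranges: [-2.57, 2.57], [-0.35, 1.97], [-1.29, 1.29], [0.11, 2.56], [-1.05, 4.19], [0.11, 1.86], [-2.63, 2.63]. Speed limits (rad/s): [2.22, 2.22, 3.01, 3.01, 3.14, 3.14, 3.14].

INTERFACE

Orientations are given as a unit quaternion [x, y, z, w].
In Python, from cell import robot gives the robot as it stands.
- The arm moves only by the shell command python3 -m jog 'ROWS' [OPENING] [FORCE]. ROWS is JSON, a list of rows, each a list of 2 entries, a list of its own where there are three numbers: the shift along the world's x, y, z in m, then the turn, a rotation vector about the world's x, y, z in rad. A call has exactly 10 rows; each row is the pose to reach, as a shift and turn from the pose commanded when the call began; what a row does not reach only later rows make up. A row lasts 1/8 s, in which the tool goes at most 62.5 mm and 10.7 degrees, less where a joint would pass 70% of its speed; a pose out of reach is approached as far as the arm can. A call with a gripper value outside its range is refused whole. OPENING is the finger opening in m, from 0 to 0.093, set as the call begins (- or left out, the last holds). The fingers move at their own pace and stop on an object; FORCE is the grip in N (left out, the last holds). Time passes only in rows, so rows that repeat a pose let the fingers close, or fill a call up. It gives the time, the measured TCP pose, the force and the opening at its end, in the units of the state.
- robot.observe(): the state, without advancing time (a new reading comes with each control period).
- robot.grab_frame(name): name is "scene" or "top"; returns (picture, depth): 400x640x3 uint8, red, green, blue; 400x640 float32, m along the optical axis (not along the pixel's ray), 0 where there is no reading.
- robot.camera_model(name): a dict with "fx", "fy", "cx", "cy" (pixels), "rvec" (rotation vector, rad) and "tvec" (3), from world to camera coordinates, as OpenCV has them. Camera axes: x right, y down, z forward; pixel columns grow to the right and rows downward; lengths in m; the calibration is good to about 2 mm. A picture is of the moment at which its call begins. camera_model takes no time and is no camera call.
- robot.close_job(): hands the job in, once; it reports no verdict.
The state is a dict: "clock": time; "joints": joint angles; "dq": joint speeds; "joint_efforts": joint torques, N m; "eef_pos": TCP position; "tcp_rot": TCP orientation; "ft_force": force on the tool from outside, world axes, zero at the start; "wrist_torque": the same for the moment, N m; "grip_width": finger opening in m.
Only numpy, scipy, OpenCV 4.12 (cv2) and the standard library are available. Lean on these libraries where they do the work, as an engineer would, in place of code of your own. Each camera call takes 0.05 s, during which the arm holds its last target.

TASK

Pack the battery carrier for transport: flip its red cam lever open, lay every 9 V battery that is on the bench flat and side by side across the trough, and fill the rest of the row with the wooden block or blocks that fit, so that nothing can shift. Then flip the lever back until it snaps past centre and clamps the row tight. Leave the flux pot and the clear relay standing where they are.

Things in the scene. Friction and masses are not known exactly. Their poses are not given: they have to be found in the camera images.
- battery0_mid (a point): 9 V block battery lying flat: black case with a tan end, 46 x 27 x 18 mm (x, y, z) plus two flat contact studs that stand 2.5 mm out of the -x end. This point is the middle of the case, half-way up. x is its length, y its width, z up. 46 g. Either large face may be up; if it has come to stand on a narrow side it is easily pushed over. Three to five of the five batteries are present.
- battery1_mid (a point): 9 V block battery lying flat: black case with a tan end, 46 x 27 x 18 mm (x, y, z) plus two flat contact studs that stand 2.5 mm out of the -x end. This point is the middle of the case, half-way up. x is its length, y its width, z up. 46 g. Either large face may be up; if it has come to stand on a narrow side it is easily pushed over. Three to five of the five batteries are present.
- battery2_mid (a point): 9 V block battery lying flat: black case with a tan end, 46 x 27 x 18 mm (x, y, z) plus two flat contact studs that stand 2.5 mm out of the -x end. This point is the middle of the case, half-way up. x is its length, y its width, z up. 46 g. Either large face may be up; if it has come to stand on a narrow side it is easily pushed over. Three to five of the five batteries are present.
- battery3_mid (a point): 9 V block battery lying flat: black case with a tan end, 46 x 27 x 18 mm (x, y, z) plus two flat contact studs that stand 2.5 mm out of the -x end. This point is the middle of the case, half-way up. x is its length, y its width, z up. 46 g. Either large face may be up; if it has come to stand on a narrow side it is easily pushed over. Three to five of the five batteries are present.
- battery4_mid (a point): 9 V block battery lying flat: black case with a tan end, 46 x 27 x 18 mm (x, y, z) plus two flat contact studs that stand 2.5 mm out of the -x end. This point is the middle of the case, half-way up. x is its length, y its width, z up. 46 g. Either large face may be up; if it has come to stand on a narrow side it is easily pushed over. Three to five of the five batteries are present.
- block_short_mid (a point): short pale wooden filler block, 48 x 27 x 20 mm (x, y, z), as wide as one battery; this point is its centre. y is the size that counts along the row.
- block_long_mid (a point): long pale wooden filler block, 48 x 54 x 20 mm (x, y, z), as wide as two batteries side by side; this point is its centre. y is the size that counts along the row.
- row_stop (a point): point on the trough floor (8 mm above the bench) at the middle of the foot of the rubber-faced end stop (19 mm high). Axes are the carrier's own: the row runs from here along -y, from stop to clamp pad; batteries and blocks lie with their own x across the trough, along +x or -x of this frame. Room for six battery widths (162 mm) plus 11 mm of slack while the clamp is open.
- carrier: the battery carrier, fixed to the bench: an aluminium trough for one row of batteries with an end stop at its +y end and the cam clamp at its -y end. Origin on the bench, 112.5 mm along -y from row_stop, axes as row_stop. The trough is 54 mm wide inside, 65 mm outside; its floor lies 8 mm above the bench and its side walls stand 6 mm above that floor. Base plate 66 mm wide.
- pad_face (a point): middle of the face of the clamp's black rubber pad (42 mm wide, 15 mm high), 10 mm above the trough floor, axes as row_stop. 173 mm from the stop with the lever fully open, 155 mm with it snapped shut on an empty row. The pad is sprung (about 1.2 N per mm, 8 mm of give) and pushes the row together against the stop as the lever closes.
- pivot (a point): vertical pivot of the cam lever, at the middle of the lever's thickness, 38 mm above the bench; axes as row_stop; lies on the carrier's middle line, 257 mm from row_stop along -y
- lever_tip (a point): red grip of the cam lever, 90 mm from the pivot, 38 mm above the bench. The grip is a bar 16 mm wide and 15 mm high from 42 to 100 mm from the pivot; nothing but the bench lies under it outside the carrier's 66 mm wide plate. Turns with the lever.
- lever (a joint): angle of the cam lever about its vertical pivot, rad. 0: open, the lever points along -y of row_stop, straight away from the row. Grows counter-clockwise seen from above to 2.0: shut, the lever points across the carrier on its +x side (25 degrees past square, leaning back towards the row). Dead centre is at 1.55: below it a spring throws the lever back to 0, beyond it the lever snaps by itself to 2.0 and stays. It starts shut. Pushing the grip sideways takes about 5 to 12 N.
- flux_pot: cream flux pot with a tan lid, 38 mm across, 38 mm high, standing; bystander, origin under its centre
- relay_clear: relay in a clear case, 28 x 21 mm, 36 mm high, standing; bystander, origin under its centre
- pad: the clamp's sprung rubber pad, same place as pad_face
There are look-alikes about, which are no part of the job. What is shaped like the part that bears battery1_mid but green is not meant.

How it is judged:
On the way, in this order (a step that is already met when the one before it is completed fails the run):
1. the cam lever is flipped fully open (value of joint lever below 0.3 rad), for 0.2 s.
2. every battery present lies flat across the trough while the lever is open (x of battery0_mid in the frame of row_stop between -0.008 and 0.008 m and y of battery0_mid in the frame of row_stop between -0.165 and -0.008 m and z of battery0_mid in the frame of row_stop between 0.004 and 0.014 m and angle between the z axis of each of battery0_mid, battery1_mid, battery2_mid, battery3_mid, battery4_mid and the z axis of row_stop, either way round below 0.15 rad and x of battery1_mid in the frame of row_stop between -0.008 and 0.008 m and y of battery1_mid in the frame of row_stop between -0.165 and -0.008 m and z of battery1_mid in the frame of row_stop between 0.004 and 0.014 m and x of battery2_mid in the frame of row_stop between -0.008 and 0.008 m and y of battery2_mid in the frame of row_stop between -0.165 and -0.008 m and z of battery2_mid in the frame of row_stop between 0.004 and 0.014 m and x of battery3_mid in the frame of row_stop between -0.008 and 0.008 m and y of battery3_mid in the frame of row_stop between -0.165 and -0.008 m and z of battery3_mid in the frame of row_stop between 0.004 and 0.014 m and x of battery4_mid in the frame of row_stop between -0.008 and 0.008 m and y of battery4_mid in the frame of row_stop between -0.165 and -0.008 m and z of battery4_mid in the frame of row_stop between 0.004 and 0.014 m and value of joint lever below 0.8 rad), for 0.2 s.
3. the lever has snapped shut and the pad presses on the filled row (value of joint lever above 1.85 rad and contact force between pad and anything else above 2 N), for 0.2 s.
At the end, for the whole second after the job is handed in: Every battery present lies flat in the trough (centre within 8 mm of the middle line, between stop and pad, not tilted more than 8 degrees), the lever is past centre against its stop (over 1.85 rad) and at rest, and the pad presses on the filled row with more than 2 N (all of step 3 and x of battery0_mid in the frame of row_stop between -0.008 and 0.008 m and y of battery0_mid in the frame of row_stop between -0.165 and -0.008 m and z of battery0_mid in the frame of row_stop between 0.004 and 0.014 m and angle between the z axis of each of battery0_mid, battery1_mid, battery2_mid, battery3_mid, battery4_mid and the z axis of row_stop, either way round below 0.15 rad and x of battery1_mid in the frame of row_stop between -0.008 and 0.008 m and y of battery1_mid in the frame of row_stop between -0.165 and -0.008 m and z of battery1_mid in the frame of row_stop between 0.004 and 0.014 m and x of battery2_mid in the frame of row_stop between -0.008 and 0.008 m and y of battery2_mid in the frame of row_stop between -0.165 and -0.008 m and z of battery2_mid in the frame of row_stop between 0.004 and 0.014 m and x of battery3_mid in the frame of row_stop between -0.008 and 0.008 m and y of battery3_mid in the frame of row_stop between -0.165 and -0.008 m and z of battery3_mid in the frame of row_stop between 0.004 and 0.014 m and x of battery4_mid in the frame of row_stop between -0.008 and 0.008 m and y of battery4_mid in the frame of row_stop between -0.165 and -0.008 m and z of battery4_mid in the frame of row_stop between 0.004 and 0.014 m and velocity of joint lever below 0.2 rad/s); the robot touches nothing.
It fails at once if the flux pot is shoved away (distance of flux_pot from where it was at the start of the episode above 0.03 m).
It fails at once if the relay is shoved away (distance of relay_clear from where it was at the start of the episode above 0.03 m).
Of battery0, battery1, battery2, battery3, battery4 only 3 to 5 are there at a start; the rules pass over those that are not, and their reading is None.
At some moment in a run one of battery0, battery1, battery2, battery3, battery4, block_short, block_long may be knocked a few centimetres aside while the robot is not near it.
Once in a run the grip may slacken for a moment while it holds something.
It also fails if it takes over 210 s, if anything falls off the work surface, if the arm or the gripper's body presses on something with over 40 N, if the wrist force passes 120 N, or if a joint passes its speed limit or range.

## Working session

There is one attempt and no reset: what is moved stays moved. The work goes in short steps, Python scripts to look and compute and a shell command to move; the robot and the scene stay as the last step left them, time stands still between calls to the robot, and variables do not carry over. Pictures are saved under pics/ and viewed, and the job is handed in when it is done.

```bash
ls; mkdir -p pics; cat > h.py <<'E'
import numpy as np,cv2
from cell import robot
def cam(n):
    m=robot.camera_model(n);R=cv2.Rodrigues(np.array(m['rvec'],float))[0];return m,R,np.array(m['tvec'],float)
def cloud(n,d):
    m,R,t=cam(n);v,u=np.mgrid[0:d.shape[0],0:d.shape[1]]
    P=np.stack([(u-m['cx'])/m['fx']*d,(v-m['cy'])/m['fy']*d,d],-1)
    return (P-t)@R
def plane(n,u,v,z):
    m,R,t=cam(n);r=R.T@np.array([(u-m['cx'])/m['fx'],(v-m['cy'])/m['fy'],1.]);c=-R.T@t
    return c+r*(z-c[2])/r[2]
def proj(n,p):
    m,R,t=cam(n);q=R@np.array(p,float)+t;return m['fx']*q[0]/q[2]+m['cx'],m['fy']*q[1]/q[2]+m['cy']
def shot(n,f):
    a,d=robot.grab_frame(n);cv2.imwrite(f'pics/{f}.png',a[:,:,::-1]);np.save(f'pics/{f}.npy',d);return a,d
E
python3 - <<'E'
from h import *
shot('scene','s0');shot('top','t0')
for n in('scene','top'):
    m,R,t=cam(n);print(n,m['fx'],-R.T@t,R[2])
s=robot.observe();print({k:np.round(s[k],3) for k in s})
E
```

```text
pics
scene 470.6580439569393 [-0.1218522  -0.74667165  0.98352561] [ 0.45635718  0.59319423 -0.66321846]
top 439.0406985738104 [0.29786408 0.05043222 1.33831921] [ 0.15922747  0.02090615 -0.98702054]
{'clock': np.float64(0.1), 'joints': array([-1.193,  0.6  , -0.003,  1.6  ,  0.002,  0.943, -0.08 ]), 'dq': array([ 0.   , -0.001, -0.   , -0.003,  0.   ,  0.   ,  0.001]), 'joint_efforts': array([ 4.0000e-03, -7.6656e+01,  1.5020e+00, -2.5294e+01, -5.2000e-02,
        1.4000e-02,  0.0000e+00]), 'eef_pos': array([0.318, 0.651, 0.237]), 'tcp_rot': array([ 0.159,  0.689, -0.16 ,  0.689]), 'ft_force': array([-0.703,  0.051, -0.002]), 'wrist_torque': array([-0.013,  0.01 ,  0.035]), 'grip_width': np.float64(0.093)}
```

View pics/t0.png

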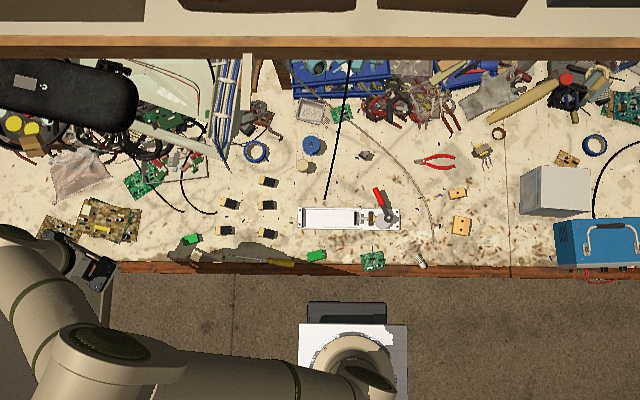

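View pics/s0.png

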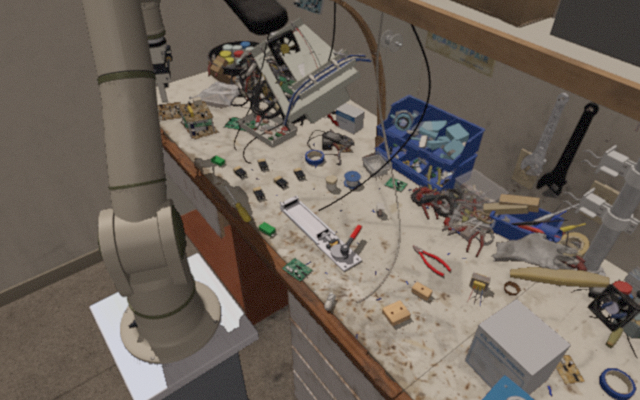

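```bash
python3 - <<'E'
from h import *
a=cv2.imread('pics/t0.png')
cv2.imwrite('pics/t0c.png',cv2.resize(a[120:280,170:370],None,fx=4,fy=3.75/1*1.0,interpolation=cv2.INTER_CUBIC)[:600])
cv2.imwrite('pics/t0d.png',cv2.resize(a[160:260,290:490],None,fx=4,fy=4,interpolation=cv2.INTER_CUBIC))
d=np.load('pics/t0.npy');C=cloud('top',d)
for n,u,v in [('b0',270,182),('b1',229,203),('b2',267,205),('b3',226,231),('b4',266,230),('bs',457,193),('bl',461,225),('g1',192,239),('pivot',388,214),('tip',378,191),('stop',300,217),('pot',303,165),('relay',366,155),('stick',324,198)]:
    print(n,np.round(C[v,u],4))
E
```

```text
b0 [0.5736 0.2573 0.0114]
b1 [0.5065 0.3814 0.0116]
b2 [0.501  0.2635 0.0152]
b3 [0.42   0.3858 0.0136]
b4 [0.4243 0.2638 0.0152]
bs [ 0.5438 -0.3152  0.0168]
bl [ 0.4458 -0.3231  0.0196]
g1 [0.3943 0.4875 0.0158]
pivot [ 0.4731 -0.1018  0.0458]
tip [ 0.5421 -0.0726  0.0458]
stop [0.4632 0.1602 0.0307]
pot [0.6213 0.154  0.0402]
relay [ 0.6565 -0.0378  0.0321]
stick [0.5255 0.0896 0.0094]
```

View pics/t0c.png

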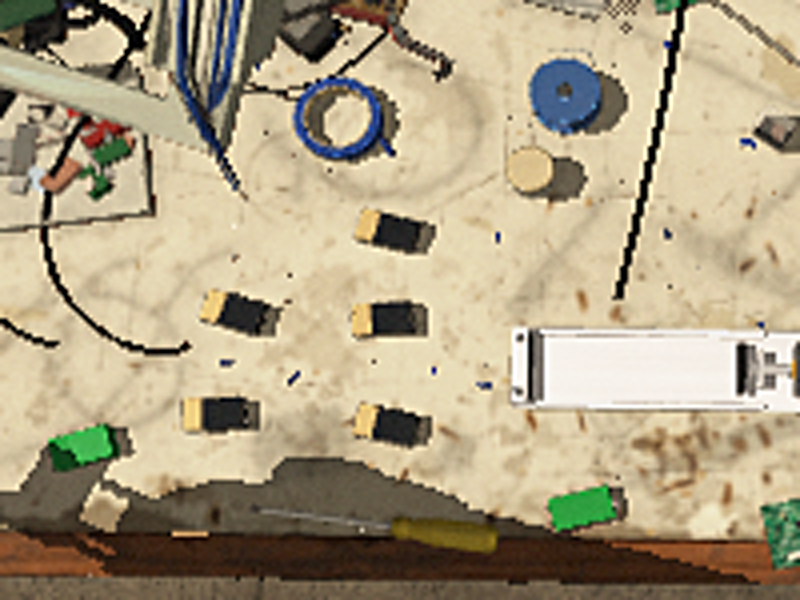

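View pics/t0d.png

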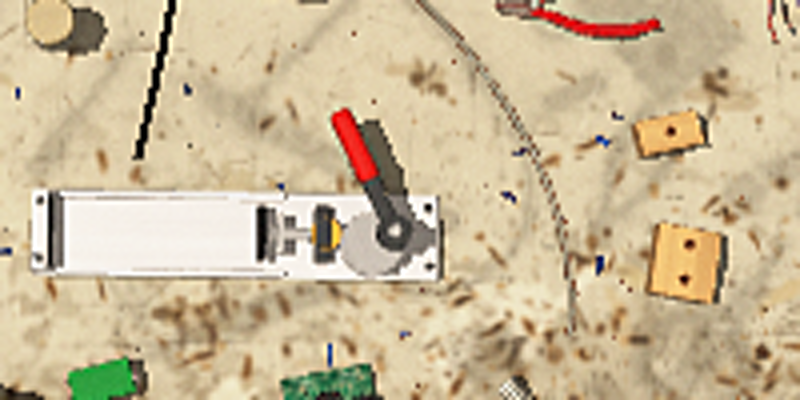

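```bash
cat >> h.py <<'E'
def rects(n,a,d,box,zlo,zhi,minpts=25):
    C=cloud(n,d);x0,x1,y0,y1=box
    m=((C[...,0]>x0)&(C[...,0]<x1)&(C[...,1]>y0)&(C[...,1]<y1)&(C[...,2]>zlo)&(C[...,2]<zhi)).astype(np.uint8)
    k,L=cv2.connectedComponents(m,connectivity=4);o=[]
    for i in range(1,k):
        s=L==i
        if s.sum()<minpts: continue
        p=C[s];r=cv2.minAreaRect((p[:,:2]*1000).astype(np.float32))
        o.append((np.argwhere(s).mean(0)[::-1].round(0),r,np.median(p[:,2]),np.median(a[s],0),int(s.sum())))
    return o
E
python3 - <<'E'
from h import *
for n,f in(('top','t0'),('scene','s0')):
    a=cv2.imread(f'pics/{f}.png')[:,:,::-1];d=np.load(f'pics/{f}.npy')
    print(n)
    for o in rects(n,a,d,(.36,.72,-.4,.46),.006,.06): print(o[0],np.round(o[1][0],1),np.round(o[1][1],1),round(o[1][2],1),round(float(o[2]),4),o[3],o[4])
    C=cloud(n,d);s=(abs(C[...,0]-.5)<.02)&(abs(C[...,1]-.2)<.03);print('bench z',np.median(C[s][:,2]))
E
```

```text
top
[382. 148.] [683.4 -94.8] [129.2  16.7] 49.7 0.0153 [146. 127. 103.] 81
[311. 144.] [689.9 133.2] [53.4 52.8] 1.6 0.0325 [ 67.  96. 138.] 242
[254. 151.] [672.6 310.6] [72.7 67. ] 16.3 0.0176 [ 47.   69.5 131.5] 216
[479. 150.] [ 678.  -385.4] [34.7 41.7] 69.0 0.0333 [149. 128.  78.] 154
[363. 154.] [663.6 -29.4] [27.7 22.7] 57.7 0.0329 [140. 124. 105.] 86
[329. 176.] [589.3  73.7] [  7.6 138. ] 77.2 0.0295 [2. 1. 2.] 102
[446. 156.] [ 663.5 -286.5] [50.5 10.9] 81.3 0.009 [210.  21.  23.] 40
[206. 166.] [621.9 454.2] [61.2  4. ] 7.4 0.026 [59.5 55.5 47. ] 42
[427. 159.] [ 650.5 -229. ] [13.8 59.1] 19.3 0.0089 [201.  40.  36.] 54
[302. 165.] [623.9 157.3] [36.8 36.7] 88.4 0.0376 [219. 193. 142.] 136
[440. 166.] [ 629.4 -264.9] [92.5 15.2] 86.0 0.0095 [213.  20.  23.] 73
[267. 181.] [576.1 266.6] [48.5 29.1] 78.8 0.0164 [38. 38. 37.] 140
[351. 217.] [492.7  13.8] [125.3 307.6] 0.8 0.0111 [244. 237. 229.] 1936
[456. 193.] [ 544. -314.] [27.2 49. ] 13.3 0.0191 [237. 185. 110.] 153
[228. 203.] [505.8 383.4] [47.9 26.5] 73.8 0.0163 [41. 39. 39.] 141
[265. 205.] [501.2 268.6] [28.4 48.1
[... 956 characters left out ...]
 52.] 107
[323. 233.] [492.1  12.2] [125.3 315.2] 0.1 0.0117 [164. 153. 152.] 1677
[399. 218.] [682.1 -93.5] [125.    7.8] 50.9 0.0161 [143.5 133.5 122. ] 66
[380. 209.] [663.2 -32.4] [32.4 21.5] 55.6 0.0275 [157. 148. 136.] 100
[418. 249.] [ 646.4 -210.3] [40.2 18.8] 83.1 0.0086 [142. 108. 101.] 41
[436. 258.] [ 661.1 -259.4] [15.  61.2] 10.1 0.0081 [164.  44.  43.] 60
[431. 266.] [ 628.9 -271.7] [82.  16.6] 86.2 0.0085 [165.  52.  51.] 79
[477. 280.] [ 676.2 -384.3] [30.7 52.1] 89.6 0.0321 [126.  112.5  81. ] 178
[422. 290.] [ 544.6 -317.2] [29.6 48.6] 14.3 0.0181 [178. 147. 109.] 217
[396. 313.] [ 445.4 -326. ] [51.  57.4] 78.8 0.0185 [183.5 149.  111. ] 446
bench z -0.0011114845449641396
```

```bash
python3 - <<'E'
from h import *
for n,f in(('top','t0'),('scene','s0')):
    a=cv2.imread(f'pics/{f}.png')[:,:,::-1];d=np.load(f'pics/{f}.npy');C=cloud(n,d)
    m=(C[...,0]>.41)&(C[...,0]<.52)&(C[...,1]>-.16)&(C[...,1]<.19)&(C[...,2]>.003)&(C[...,2]<.018)
    r=cv2.minAreaRect((C[m][:,:2]*1000).astype(np.float32));print(n,'carrier',r)
    st=(C[...,0]>.41)&(C[...,0]<.52)&(C[...,1]>.10)&(C[...,1]<.19)&(C[...,2]>.021)&(C[...,2]<.035);print('stop',cv2.minAreaRect((C[st][:,:2]*1000).astype(np.float32)),np.median(C[st],0))
    red=(a[...,0]>120)&(a[...,1]<60)&(a[...,2]<70)&(C[...,2]>.03)&(C[...,2]<.06)&(abs(C[...,1]+.08)<.08)&(C[...,0]<.6)
    print('red',cv2.minAreaRect((C[red][:,:2]*1000).astype(np.float32)),np.median(C[red],0))
    dk=(a.max(-1)<40)&(C[...,0]>.5)&(C[...,0]<.75)&(C[...,1]>.0)&(C[...,1]<.12)
    for z in np.argwhere(dk)[::8]: print(np.round(C[z[0],z[1]],3),end=' ')
    print()
s=robot.observe()
from scipy.spatial.transform import Rotation as R
print(R.from_quat(s['tcp_rot']).as_matrix().round(3))
a=cv2.imread('pics/s0.png')
cv2.imwrite('pics/s0c.png',cv2.resize(a[120:280,220:420],None,fx=4,fy=3.75,interpolation=cv2.INTER_CUBIC))
E
```

```text
top carrier ((464.9093933105469, 15.498382568359375), (348.859375, 109.6148681640625), 89.9172134399414)
stop ((464.1523742675781, 160.681884765625), (60.705291748046875, 12.53476333618164), 1.4227012395858765) [0.46384849 0.16070864 0.02623994]
red ((527.75732421875, -73.69932556152344), (55.69214630126953, 16.568496704101562), 23.204849243164062) [ 0.52715212 -0.0728959   0.04426761]
[0.744 0.023 0.671] [0.749 0.043 0.117] [0.741 0.04  0.116] [0.732 0.043 0.105] [0.719 0.049 0.099] [0.71  0.049 0.089] [0.699 0.052 0.086] [0.69  0.051 0.084] [0.681 0.051 0.075] [0.67  0.054 0.07 ] [0.66  0.057 0.061] [0.649 0.06  0.058] [0.637 0.063 0.053] [0.626 0.066 0.048] [0.616 0.066 0.04 ] [0.606 0.069 0.03 ] [0.594 0.072 0.028] [0.582 0.075 0.025] [0.57  0.078 0.022] [0.559 0.081 0.016] [0.544 0.087 0.011] [0.532 0.09  0.008] 
scene carrier ((465.1370849609375, 12.86248779296875), (345.245849609375, 104.6861343383789), 88.98939514160156)
stop ((464.426513671875, 158.69027709960938), (18.159465789794922, 61.0429573059082), 88.0756607055664) [0.46236683 0.15704623 0.02592383]
red ((526.2700805664062, -77.48159790039062), (47.93387985229492, 10.822251319885254), 25.46402359008789) [ 0.52735035 -0.07813808  0.04450739]
[0.749 0.038 0.12 ] [0.654 0.057 0.059] 
[[-0.     0.439  0.898]
 [-0.001  0.898 -0.439]
 [-1.    -0.001  0.   ]]
```

View pics/s0c.png

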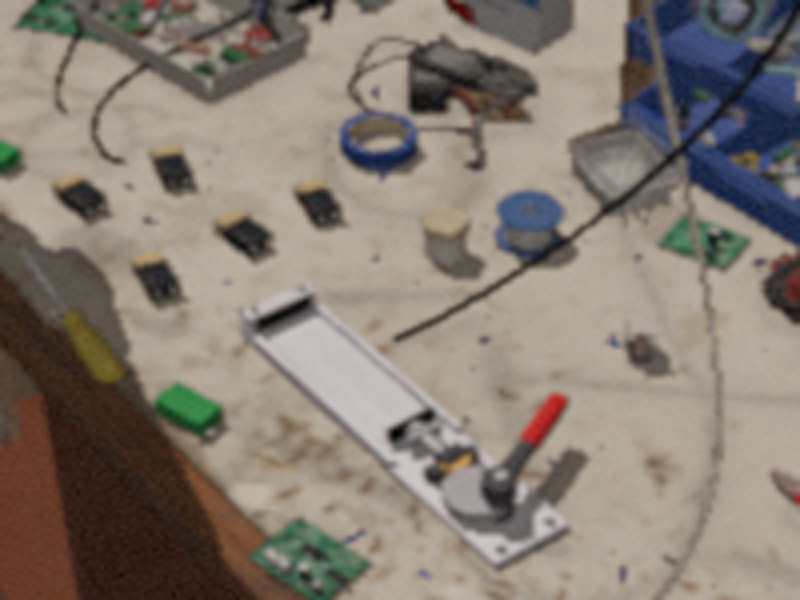

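```bash
python3 - <<'E'
from h import *
for n,f in(('top','t0'),('scene','s0')):
    a=cv2.imread(f'pics/{f}.png')[:,:,::-1];d=np.load(f'pics/{f}.npy');C=cloud(n,d)
    Z=[]
    for y in np.arange(-.13,.165,.02):
        m=(abs(C[...,1]-y)<.008)&(C[...,0]>.41)&(C[...,0]<.52)&(C[...,2]>.0035)&(C[...,2]<.018)
        if n=='scene': m&=(C[...,2]>.005)
        q=C[m][:,0]
        if len(q)>5: Z.append((y,(q.min()+q.max())/2,q.max()-q.min()));
    Z=np.array(Z);print(n);print(Z[(Z[:,2]>.055)&(Z[:,2]<.08)].round(4).tolist())
    z=Z[(Z[:,2]>.055)&(Z[:,2]<.075)];print(np.polyfit(z[:,0],z[:,1],1))
    # end extents along x~.464
    m=(abs(C[...,0]-.465)<.02)&(C[...,2]>.003)&(C[...,1]>.1)&(C[...,1]<.2);p=C[m];i=np.argsort(p[:,1])
    for lo in np.arange(.14,.18,.003):
        q=p[(p[:,1]>=lo)&(p[:,1]<lo+.003)]
        if len(q): print(round(lo,3),q[:,2].mean().round(4),q[:,2].max().round(4),end='; ')
    print()
# pivot in top: dark circle centre
print(plane('top',290+394/4,160+231/4,.048), plane('top',290+394/4,160+231/4,.038))
E
```

```text
top
[[-0.09, 0.4538, 0.0793]]Traceback (most recent call last):
  File "<stdin>", line 11, in <module>
    raise TypeError("expected non-empty vector for x")
TypeError: expected non-empty vector for x
```

```bash
python3 - <<'E'
from h import *
for n,f in(('top','t0'),('scene','s0')):
    a=cv2.imread(f'pics/{f}.png')[:,:,::-1];d=np.load(f'pics/{f}.npy');C=cloud(n,d)
    Z=[]
    for y in np.arange(-.13,.165,.02):
        m=(abs(C[...,1]-y)<.01)&(C[...,0]>.41)&(C[...,0]<.52)&(C[...,2]>.0058)&(C[...,2]<.018)
        q=C[m][:,0]
        if len(q)>5: Z.append((y,(np.percentile(q,3)+np.percentile(q,97))/2,np.percentile(q,97)-np.percentile(q,3)));
    Z=np.array(Z);print(n);print(Z.round(4).tolist())
    z=Z[(Z[:,0]>-.02)&(Z[:,0]<.145)];print(np.polyfit(z[:,0],z[:,1],1))
    m=(abs(C[...,0]-.465)<.02)&(C[...,2]>.003)&(C[...,1]>.1)&(C[...,1]<.2);p=C[m]
    for lo in np.arange(.14,.18,.003):
        q=p[(p[:,1]>=lo)&(p[:,1]<lo+.003)]
        if len(q): print(round(lo,3),q[:,2].mean().round(4),q[:,2].max().round(4),end='; ')
    print()
print(plane('top',290+394/4,160+231/4,.048), plane('top',290+394/4,160+231/4,.038))
E
```

```text
top
[[-0.13, 0.4645, 0.058], [-0.11, 0.4631, 0.0618], [-0.09, 0.4623, 0.0614], [-0.07, 0.4625, 0.0615], [-0.05, 0.4623, 0.0611], [-0.03, 0.463, 0.0633], [-0.01, 0.4628, 0.064], [0.01, 0.4627, 0.0634], [0.03, 0.463, 0.0631], [0.05, 0.463, 0.063], [0.07, 0.4632, 0.0612], [0.09, 0.4632, 0.0612], [0.11, 0.4631, 0.0615], [0.13, 0.4617, 0.0629], [0.15, 0.4641, 0.0646]]
[-0.00254243  0.46299432]
0.14 0.0089 0.0168; 0.143 0.0077 0.012; 0.146 0.009 0.0139; 0.149 0.0084 0.0136; 0.152 0.0145 0.0283; 0.155 0.0245 0.0287; 0.158 0.0268 0.0316; 0.161 0.0276 0.0303; 0.164 0.0268 0.0333; 0.167 0.0227 0.0227; 0.17 0.0036 0.0039; 0.173 0.0031 0.0031; 0.176 0.0051 0.0051; 0.179 0.0041 0.0041; 
scene
[[-0.13, 0.4629, 0.0614], [-0.11, 0.4616, 0.0579], [-0.09, 0.4621, 0.0621], [-0.07, 0.4626, 0.0615], [-0.05, 0.4629, 0.0634], [-0.03, 0.4636, 0.0632], [-0.01, 0.4636, 0.0661], [0.01, 0.4631, 0.0631], [0.03, 0.4629, 0.0637], [0.05, 0.4635, 0.065], [0.07, 0.4631, 0.0634], [0.09, 0.4632, 0.0629], [0.11, 0.4626, 0.0622], [0.13, 0.4629, 0.0631], [0.15, 0.4629, 0.0631]]
[-0.00442734  0.46338753]
0.14 0.008 0.01; 0.143 0.0074 0.01; 0.146 0.0072 0.0098; 0.149 0.0151 0.0304; 0.152 0.0171 0.0302; 0.155 0.0201 0.0295; 0.158 0.0246 0.0282; 0.161 0.0262 0.0289; 0.164 0.0257 0.0263; 0.167 0.0247 0.0247; 
[ 0.46166636 -0.10295     0.048     ] [ 0.46293583 -0.10413871  0.038     ]
```

```bash
python3 -m jog '[[[0.019,-0.061,0],[0,0,-0.1]],[[0.038,-0.122,0],[0,0,-0.2]],[[0.057,-0.183,0],[0,0,-0.3]],[[0.076,-0.244,0],[0,0,-0.4]],[[0.095,-0.305,0],[0,0,-0.5]],[[0.114,-0.366,0],[0,0,-0.6]],[[0.133,-0.427,0],[0,0,-0.7]],[[0.152,-0.488,0],[0,0,-0.8]],[[0.171,-0.549,0],[0,0,-0.9]],[[0.19,-0.6,0],[0,0,-1.0]]]' 0 20
```

```text
clock: 1.35
eef_pos: [0.5072, 0.0536, 0.2377]
tcp_rot: [0.471, 0.527, -0.471, 0.527]
ft_force: [0.8, 0.5, 0.2]
grip_width: 0.0007
```

```bash
python3 -m jog '[[[0.011,-0.041,0],[0,0,-0.06]],[[0.022,-0.083,-0.01],[0,0,-0.115]],[[0.022,-0.083,-0.06],[0,0,-0.115]],[[0.022,-0.083,-0.11],[0,0,-0.115]],[[0.022,-0.083,-0.15],[0,0,-0.115]],[[0.022,-0.083,-0.175],[0,0,-0.115]],[[0.022,-0.083,-0.19],[0,0,-0.115]],[[0.022,-0.083,-0.19],[0,0,-0.115]],[[0.022,-0.083,-0.19],[0,0,-0.115]],[[0.022,-0.083,-0.19],[0,0,-0.115]]]' 0 20
python3 - <<'E'
from h import *
shot('scene','s1')
a=cv2.imread('pics/s1.png');cv2.imwrite('pics/s1c.png',cv2.resize(a[130:310,250:450],None,fx=3.3,fy=3.3))
E
```

```text
clock: 2.6
eef_pos: [0.5295, -0.0275, 0.0486]
tcp_rot: [0.5, 0.5, -0.499, 0.501]
ft_force: [0.0, -0.1, -0.8]
grip_width: 0.0006
```

View pics/s1c.png

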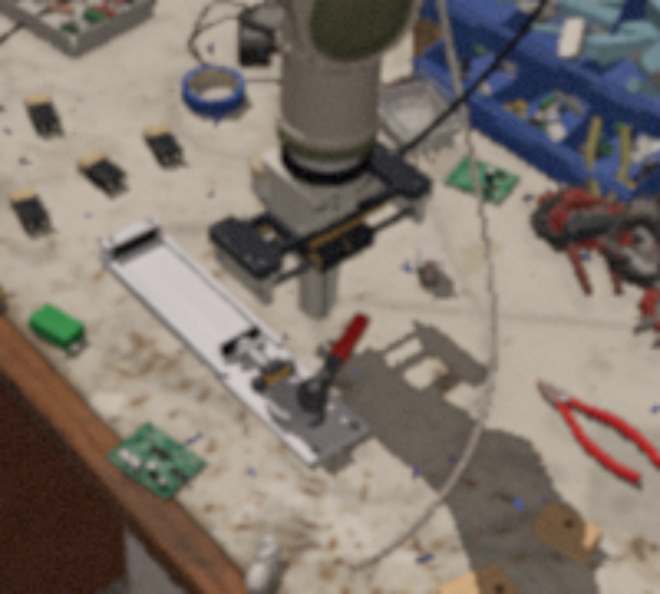

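The closed fingers stand behind (+y of) the red lever, at about (318,290) in the crop, well placed to push. Pushing toward -y.

```bash
python3 -m jog '[[[0,-0.015,0],[0,0,0]],[[0,-0.027,0],[0,0,0]],[[0,-0.039,0],[0,0,0]],[[0,-0.051,0],[0,0,0]],[[0,-0.063,0],[0,0,0]],[[0,-0.075,0],[0,0,0]],[[0,-0.087,0],[0,0,0]],[[0,-0.099,0],[0,0,0]],[[0,-0.105,0],[0,0,0]],[[0,-0.105,0],[0,0,0]]]' 0 20
python3 - <<'E'
from h import *
shot('scene','s2')
a=cv2.imread('pics/s2.png');cv2.imwrite('pics/s2c.png',cv2.resize(a[130:310,250:450],None,fx=3.3,fy=3.3))
E
```

```text
clock: 3.9
eef_pos: [0.5289, -0.133, 0.0476]
tcp_rot: [0.5, 0.5, -0.5, 0.5]
ft_force: [1.0, 0.2, -0.7]
grip_width: 0.0003
```

View pics/s2c.png

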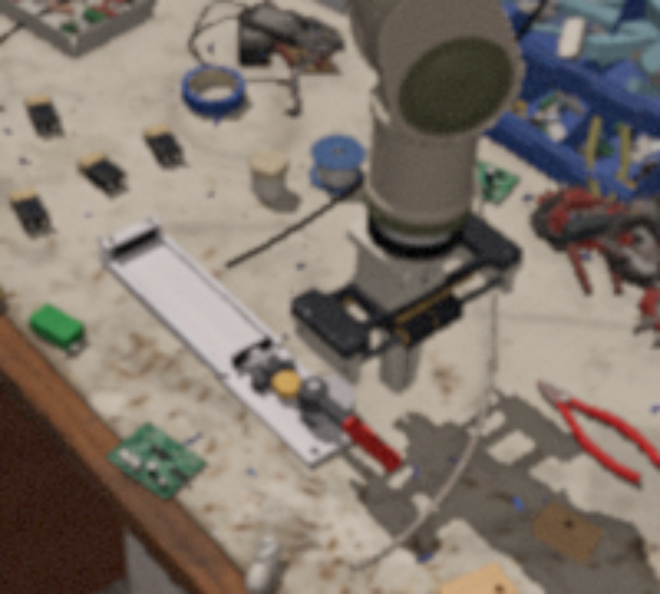

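```bash
python3 -m jog '[[[0,0,0.05],[0,0,0]],[[-0.003,0.03,0.1],[0,0,0.18]],[[-0.006,0.09,0.1],[0,0,0.36]],[[-0.01,0.15,0.1],[0,0,0.54]],[[-0.014,0.21,0.1],[0,0,0.72]],[[-0.018,0.27,0.1],[0,0,0.90]],[[-0.022,0.33,0.1],[0,0,1.08]],[[-0.025,0.37,0.1],[0,0,1.26]],[[-0.028,0.398,0.09],[0,0,1.44]],[[-0.028,0.398,0.075],[0,0,1.606]]]' 0.072 20
python3 - <<'E'
from h import *
a,d=shot('top','t3')
for o in rects('top',a,d,(.36,.72,-.4,.46),.006,.06): 
    if 120<o[4]<330: print(o[0],np.round(o[1][0],1),np.round(o[1][1],1),round(o[1][2],1),o[4])
cv2.imwrite('pics/t3c.png',cv2.resize(a[120:280,170:370,::-1],None,fx=4,fy=3.75,interpolation=cv2.INTER_CUBIC))
E
```

```text
clock: 5.2
eef_pos: [0.5, 0.2694, 0.1227]
tcp_rot: [-0.016, 0.707, 0.017, 0.707]
ft_force: [0.4, -0.3, -0.6]
grip_width: 0.0719
[311. 144.] [689.9 133.1] [51.8 52.9] 2.0 244
[257. 148.] [681.4 305.5] [76.4 50.6] 48.1 152
[479. 150.] [ 677.6 -382.6] [43.5 33.9] 1.3 154
[302. 165.] [623.  157.5] [37.3 37.3] 89.4 137
[457. 193.] [ 543.9 -317.3] [28.  54.7] 8.7 150
[461. 226.] [ 444.4 -324.9] [53.3 53.8] 79.4 307
```

View pics/t3c.png

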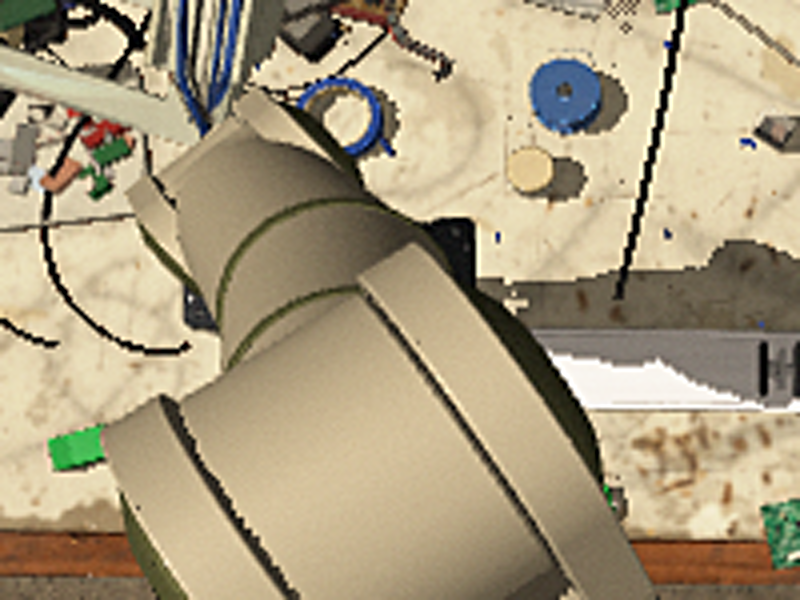

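```bash
python3 -m jog '[[[0,-0.001,-0.03],[0,0,0]],[[0,-0.001,-0.055],[0,0,0]],[[0,-0.001,-0.075],[0,0,0]],[[0,-0.001,-0.085],[0,0,0]],[[0,-0.001,-0.0945],[0,0,0]],[[0,-0.001,-0.0945],[0,0,0]],[[0,-0.001,-0.0945],[0,0,0]],[[0,-0.001,-0.0945],[0,0,0]],[[0,-0.001,-0.0945],[0,0,0]],[[0,-0.001,-0.0945],[0,0,0]]]' 0.072 20
python3 - <<'E'
from h import *
shot('scene','s4')
a=cv2.imread('pics/s4.png');cv2.imwrite('pics/s4c.png',cv2.resize(a[110:230,200:360],None,fx=4.5,fy=4.5,interpolation=cv2.INTER_CUBIC))
E
```

```text
clock: 6.5
eef_pos: [0.5011, 0.2645, 0.0283]
tcp_rot: [-0.013, 0.707, 0.013, 0.707]
ft_force: [-0.4, -0.1, -0.4]
grip_width: 0.0719
```

View pics/s4c.png

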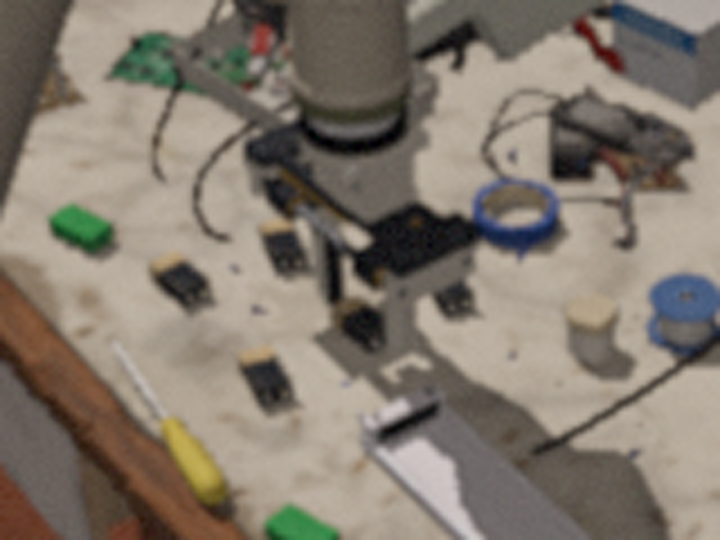

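```bash
python3 -m jog '[[[0,0,0],[0,0,0]],[[0,0,0],[0,0,0]],[[0,0,0],[0,0,0]],[[0,0,0],[0,0,0]],[[0,0,0.01],[0,0,0]],[[0,0,0.03],[0,0,0]],[[0,0,0.06],[0,0,0]],[[0,0,0.09],[0,0,0]],[[0,0,0.09],[0,0,0]],[[0,0,0.09],[0,0,0]]]' 0.03 25
python3 - <<'E'
from h import *
shot('scene','s5')
a=cv2.imread('pics/s5.png');cv2.imwrite('pics/s5c.png',cv2.resize(a[110:230,200:360],None,fx=4.5,fy=4.5,interpolation=cv2.INTER_CUBIC))
E
```

```text
clock: 7.8
eef_pos: [0.5008, 0.2642, 0.1181]
tcp_rot: [-0.013, 0.707, 0.013, 0.707]
ft_force: [0.2, -0.6, -0.6]
grip_width: 0.0462
```

View pics/s5c.png

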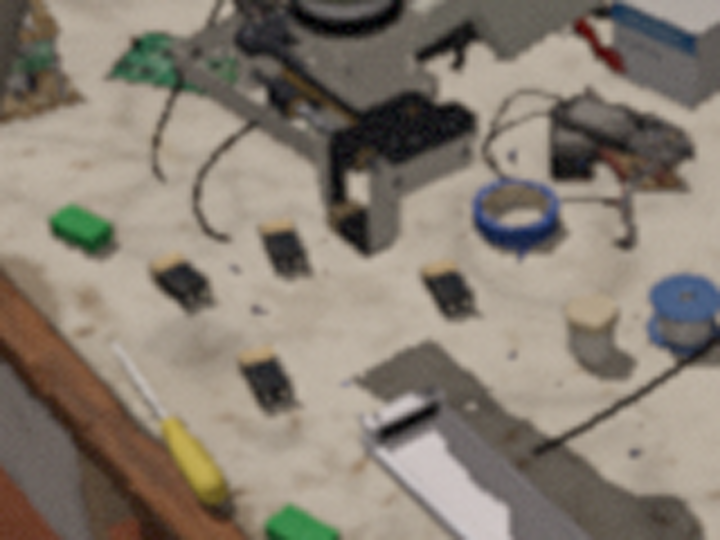

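```bash
python3 -m jog '[[[-0.004,-0.02,0],[0,0,-0.17]],[[-0.008,-0.04,0],[0,0,-0.34]],[[-0.013,-0.06,0],[0,0,-0.51]],[[-0.018,-0.08,0],[0,0,-0.68]],[[-0.023,-0.1,0],[0,0,-0.85]],[[-0.028,-0.115,0],[0,0,-1.02]],[[-0.033,-0.13,0],[0,0,-1.19]],[[-0.038,-0.133,0],[0,0,-1.36]],[[-0.038,-0.133,0],[0,0,-1.53]],[[-0.038,-0.133,0],[0,0,-1.607]]]' 0.03 25
python3 -m jog '[[[0,0,-0.03],[0,0,0]],[[0,0,-0.05],[0,0,0]],[[0,0,-0.05],[0,0,0]],[[0,0,-0.05],[0,0,0]],[[0,0,-0.05],[0,0,0]],[[0,0,-0.05],[0,0,0]],[[0,0,-0.05],[0,0,0]],[[0,0,-0.05],[0,0,0]],[[0,0,-0.05],[0,0,0]],[[0,0,-0.05],[0,0,0]]]'
python3 - <<'E'
from h import *
shot('scene','s6')
a=cv2.imread('pics/s6.png');cv2.imwrite('pics/s6c.png',cv2.resize(a[140:280,230:410],None,fx=4,fy=4,interpolation=cv2.INTER_CUBIC))
E
```

```text
clock: 9.1
eef_pos: [0.4624, 0.1312, 0.1173]
tcp_rot: [-0.5, -0.499, 0.502, -0.499]
ft_force: [-0.8, 0.7, -0.9]
grip_width: 0.0459
clock: 10.35
eef_pos: [0.463, 0.1315, 0.0681]
tcp_rot: [0.5, 0.5, -0.5, 0.5]
ft_force: [0.4, -0.1, -1.2]
grip_width: 0.0464
```

View pics/s6c.png

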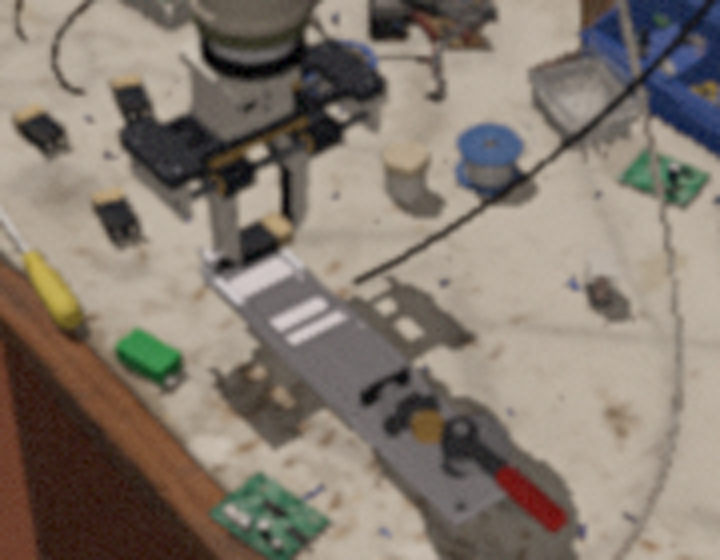

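```bash
python3 -m jog '[[[0,0,-0.012],[0,0,0]],[[0,0,-0.022],[0,0,0]],[[0,0,-0.028],[0,0,0]],[[0,0,-0.031],[0,0,0]],[[0,0,-0.031],[0,0,0]],[[0,0.003,-0.031],[0,0,0]],[[0,0.005,-0.031],[0,0,0]],[[0,0.007,-0.031],[0,0,0]],[[0,0.008,-0.031],[0,0,0]],[[0,0.008,-0.031],[0,0,0]]]'
```

```text
clock: 11.65
eef_pos: [0.463, 0.1394, 0.0372]
tcp_rot: [0.5, 0.5, -0.5, 0.5]
ft_force: [0.3, -0.7, 0.4]
grip_width: 0.0464
```

```bash
python3 -m jog '[[[0,0.001,0],[0,0,0]],[[0,0.001,0],[0,0,0]],[[0,0.002,0],[0,0,0]],[[0,0.002,0],[0,0,0]],[[0,0.003,0],[0,0,0]],[[0,0.003,0],[0,0,0]],[[0,0.003,0],[0,0,0]],[[0,0.003,0],[0,0,0]],[[0,0.003,0],[0,0,0]],[[0,0.003,0],[0,0,0]]]'
```

```text
clock: 12.9
eef_pos: [0.4629, 0.1398, 0.0372]
tcp_rot: [-0.5, -0.498, 0.502, -0.5]
ft_force: [0.1, -12.5, 3.9]
grip_width: 0.046
```

```bash
python3 -m jog '[[[0,-0.002,0],[0,0,0]],[[0,-0.002,0],[0,0,0]],[[0,-0.002,0],[0,0,0]],[[0,-0.002,0.005],[0,0,0]],[[0,-0.002,0.02],[0,0,0]],[[0,-0.002,0.05],[0,0,0]],[[0.02,0.02,0.085],[0,0,0.18]],[[0.05,0.06,0.085],[0,0,0.36]],[[0.08,0.09,0.085],[0,0,0.54]],[[0.1125,0.122,0.085],[0,0,0.72]]]' 0.068 25
python3 -m jog '[[[0,0,0],[0,0,0.18]],[[0,0,0],[0,0,0.36]],[[0,0,0],[0,0,0.54]],[[0,0,0],[0,0,0.606]],[[0,0,0],[0,0,0.606]],[[0,0,0],[0,0,0.606]],[[0,0,0],[0,0,0.606]],[[0,0,0],[0,0,0.606]],[[0,0,0],[0,0,0.606]],[[0,0,0],[0,0,0.606]]]' 0.072
python3 - <<'E'
from h import *
a,d=shot('scene','s7')
for o in rects('scene',a,d,(.36,.72,-.4,.46),.006,.06,60): 
    if o[4]<500: print(o[0],np.round(o[1][0],1),np.round(o[1][1],1),round(o[1][2],1),o[4])
a=cv2.imread('pics/s7.png');cv2.imwrite('pics/s7c.png',cv2.resize(a[110:260,210:410],None,fx=4,fy=4,interpolation=cv2.INTER_CUBIC))
E
```

```text
clock: 14.15
eef_pos: [0.5762, 0.2656, 0.1238]
tcp_rot: [0.29, 0.645, -0.29, 0.645]
ft_force: [-0.8, -0.1, 0.1]
grip_width: 0.0681
clock: 15.4
eef_pos: [0.5754, 0.2645, 0.122]
tcp_rot: [0.086, 0.702, -0.086, 0.702]
ft_force: [0.5, 0.2, 0.5]
grip_width: 0.0719
[279. 140.] [626.8 451.9] [16.1 85.9] 90.0 106
[315. 157.] [675.9 309. ] [83.4 63.6] 32.7 158
[263. 164.] [505.9 380.9] [50.1 26.5] 73.2 88
[240. 171.] [422.5 392.6] [28.9 56. ] 2.3 101
[299. 173.] [576.5 264. ] [48.2 28.9] 74.5 90
[352. 177.] [691.3 130.7] [52.2 54.9] 84.3 193
[331. 182.] [622.7 153.7] [37.6 37.4] 85.4 150
[340. 198.] [592.5  71.6] [ 10.5 135.6] 77.9 103
[259. 193.] [414.4 260.1] [52.2 26.7] 76.1 106
[399. 218.] [683.2 -92.3] [121.2   7.8] 51.4 67
[380. 209.] [663.7 -32.2] [32.3 21.6] 54.8 100
[440. 261.] [ 661.3 -274.9] [79.9 16.3] 89.5 75
[432. 267.] [ 627.4 -276.9] [72.3 15.9] 88.2 78
[477. 280.] [ 673.7 -384.3] [31.1 53. ] 89.9 179
[422. 290.] [ 545.2 -316.4] [31.4 49.5] 12.8 219
[396. 313.] [ 445.2 -325.2] [50.4 56.2] 79.5 441
```

View pics/s7c.png

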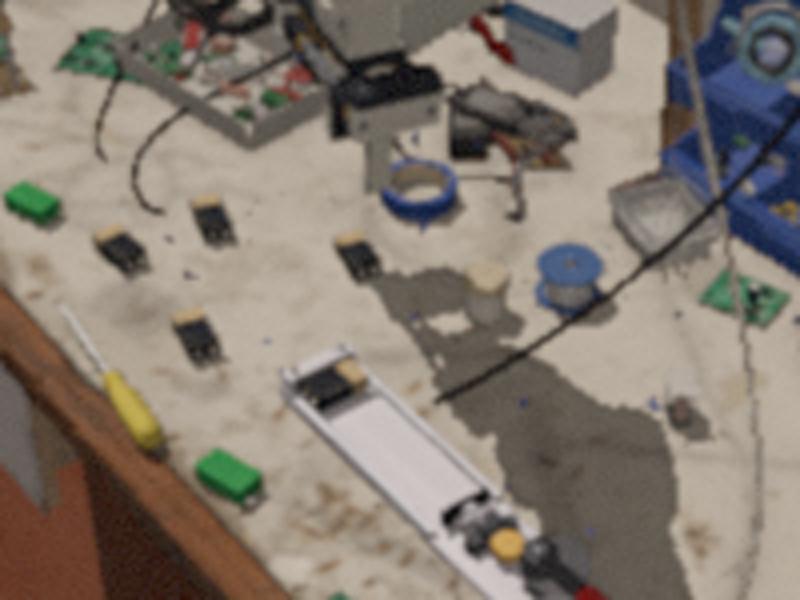

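```bash
python3 -m jog '[[[0,0,-0.04],[0,0,0]],[[0,0,-0.07],[0,0,0]],[[0,0,-0.085],[0,0,0]],[[0,0,-0.094],[0,0,0]],[[0,0,-0.094],[0,0,0]],[[0,0,-0.094],[0,0,0]],[[0,0,-0.094],[0,0,0]],[[0,0,-0.094],[0,0,0]],[[0,0,-0.094],[0,0,0]],[[0,0,-0.094],[0,0,0]]]'
python3 -m jog '[[[0,0,0],[0,0,0]],[[0,0,0],[0,0,0]],[[0,0,0],[0,0,0]],[[0,0,0],[0,0,0]],[[0,0,0.01],[0,0,0]],[[0,0,0.03],[0,0,0]],[[0,0,0.06],[0,0,0]],[[0,0,0.09],[0,0,0]],[[0,0,0.09],[0,0,0]],[[0,0,0.09],[0,0,0]]]' 0.03 25
```

```text
clock: 16.7
eef_pos: [0.5755, 0.2645, 0.0282]
tcp_rot: [0.086, 0.702, -0.086, 0.702]
ft_force: [0.3, -1.3, 0.3]
grip_width: 0.0717
clock: 17.95
eef_pos: [0.5754, 0.2644, 0.1187]
tcp_rot: [0.086, 0.702, -0.086, 0.702]
ft_force: [-0.1, -0.1, -1.1]
grip_width: 0.0458
```

```bash
python3 -m jog '[[[-0.01,-0.02,0],[0,0,-0.15]],[[-0.03,-0.04,0],[0,0,-0.3]],[[-0.05,-0.065,0],[0,0,-0.45]],[[-0.07,-0.09,0],[0,0,-0.6]],[[-0.09,-0.115,0],[0,0,-0.75]],[[-0.1,-0.135,0],[0,0,-0.9]],[[-0.1124,-0.15,0],[0,0,-1.05]],[[-0.1124,-0.157,0],[0,0,-1.2]],[[-0.1124,-0.157,0],[0,0,-1.326]],[[-0.1124,-0.157,0],[0,0,-1.326]]]'
python3 -m jog '[[[0,0,-0.03],[0,0,0]],[[0,0,-0.055],[0,0,0]],[[0,0,-0.07],[0,0,0]],[[0,0,-0.079],[0,0,0]],[[0,0,-0.0815],[0,0,0]],[[0,0.002,-0.0815],[0,0,0]],[[0,0.004,-0.0815],[0,0,0]],[[0,0.005,-0.0815],[0,0,0]],[[0,0.006,-0.0815],[0,0,0]],[[0,0.006,-0.0815],[0,0,0]]]'
python3 - <<'E'
from h import *
shot('scene','s8')
a=cv2.imread('pics/s8.png');cv2.imwrite('pics/s8c.png',cv2.resize(a[140:280,230:410],None,fx=4,fy=4,interpolation=cv2.INTER_CUBIC))
E
```

```text
clock: 19.2
eef_pos: [0.4626, 0.1074, 0.1176]
tcp_rot: [-0.499, -0.5, 0.5, -0.5]
ft_force: [0.3, -0.7, 1.0]
grip_width: 0.046
clock: 20.45
eef_pos: [0.4633, 0.1126, 0.0369]
tcp_rot: [-0.5, -0.499, 0.5, -0.5]
ft_force: [0.2, -4.5, 3.5]
grip_width: 0.046
```

View pics/s8c.png

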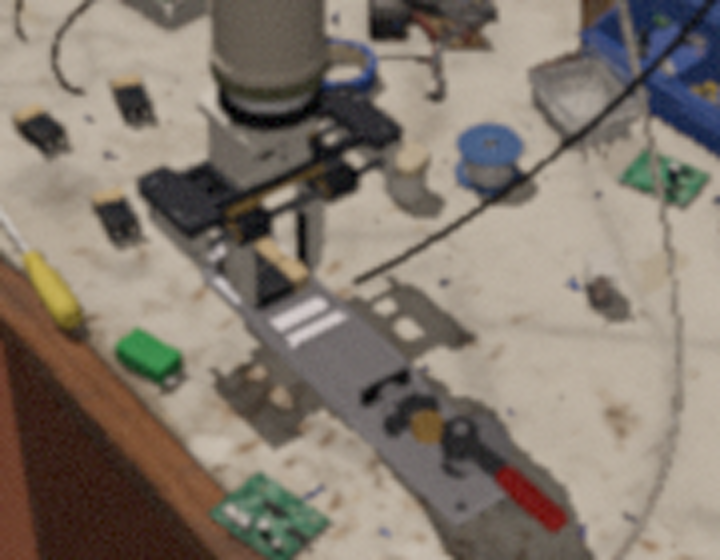

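```bash
python3 -m jog '[[[0,0,0],[0,0,0]],[[0,0,0],[0,0,0]],[[0,0,0.005],[0,0,0]],[[0,0,0.02],[0,0,0]],[[0,0,0.05],[0,0,0]],[[-0.01,0.03,0.085],[0,0,0.18]],[[-0.02,0.06,0.085],[0,0,0.36]],[[-0.03,0.09,0.085],[0,0,0.54]],[[-0.04,0.12,0.085],[0,0,0.72]],[[-0.0485,0.149,0.085],[0,0,0.9]]]' 0.068 25
python3 -m jog '[[[0,0,0],[0,0,0.18]],[[0,0,0],[0,0,0.36]],[[0,0,0],[0,0,0.426]],[[0,0,0],[0,0,0.426]],[[0,0,0],[0,0,0.426]],[[0,0,0],[0,0,0.426]],[[0,0,0],[0,0,0.426]],[[0,0,0],[0,0,0.426]],[[0,0,0],[0,0,0.426]],[[0,0,0],[0,0,0.426]]]' 0.072
python3 - <<'E'
from h import *
a,d=shot('scene','s9')
for o in rects('scene',a,d,(.36,.72,-.4,.46),.006,.06,60): 
    if o[4]<500 and o[1][0][0]<620: print(o[0],np.round(o[1][0],1),np.round(o[1][1],1),round(o[1][2],1),o[4])
a=cv2.imread('pics/s9.png');cv2.imwrite('pics/s9c.png',cv2.resize(a[110:260,210:410],None,fx=4,fy=4,interpolation=cv2.INTER_CUBIC))
E
```

```text
clock: 21.75
eef_pos: [0.414, 0.2636, 0.122]
tcp_rot: [0.231, 0.668, -0.23, 0.669]
ft_force: [0.1, -0.6, -1.1]
grip_width: 0.0679
clock: 23.0
eef_pos: [0.4146, 0.2625, 0.1216]
tcp_rot: [0.086, 0.702, -0.086, 0.702]
ft_force: [-0.7, -0.2, -0.3]
grip_width: 0.0721
[239. 171.] [421.9 391.3] [51.  29.5] 87.0 102
[342. 196.] [599.3  70.7] [ 12.7 128.6] 77.6 98
[259. 193.] [415.7 260.9] [50.4 25.7] 75.8 103
[422. 290.] [ 544.4 -316.8] [31.  48.6] 14.6 217
[396. 312.] [ 444.4 -325.9] [49.8 54.3] 78.5 435
```

View pics/s9c.png

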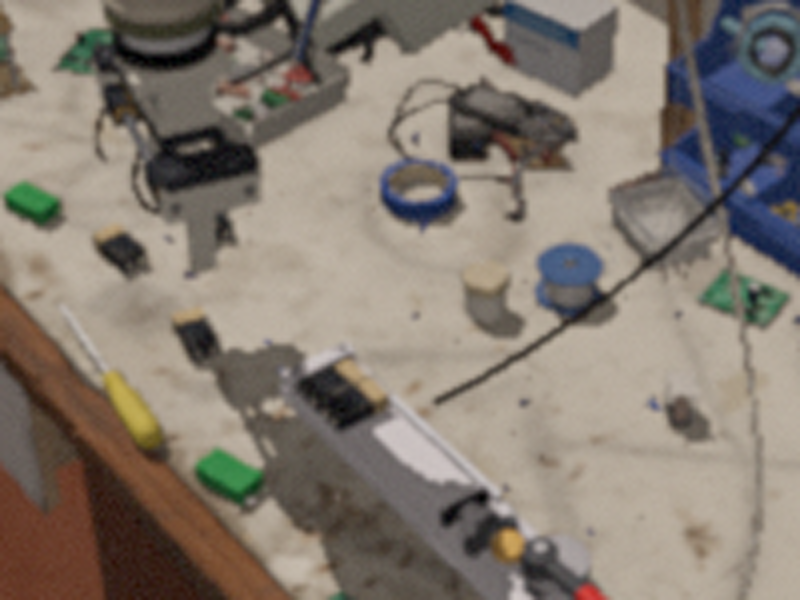

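Two batteries are seated flush at the stop (crop ~(345,385)). The third lies under the gripper at (195,335); picking it up.

```bash
python3 -m jog '[[[0,0,-0.04],[0,0,0]],[[0,0,-0.07],[0,0,0]],[[0,0,-0.085],[0,0,0]],[[0,0,-0.0935],[0,0,0]],[[0,0,-0.0935],[0,0,0]],[[0,0,-0.0935],[0,0,0]],[[0,0,-0.0935],[0,0,0]],[[0,0,-0.0935],[0,0,0]],[[0,0,-0.0935],[0,0,0]],[[0,0,-0.0935],[0,0,0]]]'
python3 -m jog '[[[0,0,0],[0,0,0]],[[0,0,0],[0,0,0]],[[0,0,0],[0,0,0]],[[0,0,0],[0,0,0]],[[0,0,0.01],[0,0,0]],[[0,0,0.03],[0,0,0]],[[0,0,0.06],[0,0,0]],[[0,0,0.09],[0,0,0]],[[0,0,0.09],[0,0,0]],[[0,0,0.09],[0,0,0]]]' 0.03 25
```

```text
clock: 24.3
eef_pos: [0.4146, 0.2625, 0.0282]
tcp_rot: [0.086, 0.702, -0.086, 0.702]
ft_force: [0.9, 0.0, 0.1]
grip_width: 0.0719
clock: 25.55
eef_pos: [0.4145, 0.2623, 0.1182]
tcp_rot: [0.086, 0.702, -0.086, 0.702]
ft_force: [-0.7, -0.2, -0.0]
grip_width: 0.0463
```

```bash
python3 -m jog '[[[0.01,-0.02,0],[0,0,-0.15]],[[0.02,-0.04,0],[0,0,-0.3]],[[0.03,-0.065,0],[0,0,-0.45]],[[0.04,-0.09,0],[0,0,-0.6]],[[0.0485,-0.115,0],[0,0,-0.75]],[[0.0485,-0.14,0],[0,0,-0.9]],[[0.0485,-0.165,0],[0,0,-1.05]],[[0.0485,-0.182,0],[0,0,-1.2]],[[0.0485,-0.182,0],[0,0,-1.326]],[[0.0485,-0.182,0],[0,0,-1.326]]]'
python3 -m jog '[[[0,0,-0.03],[0,0,0]],[[0,0,-0.055],[0,0,0]],[[0,0,-0.07],[0,0,0]],[[0,0,-0.079],[0,0,0]],[[0,0,-0.081],[0,0,0]],[[0,0.002,-0.081],[0,0,0]],[[0,0.004,-0.081],[0,0,0]],[[0,0.006,-0.081],[0,0,0]],[[0,0.0065,-0.081],[0,0,0]],[[0,0.0065,-0.081],[0,0,0]]]'
```

```text
clock: 26.8
eef_pos: [0.4626, 0.0802, 0.1173]
tcp_rot: [-0.499, -0.5, 0.501, -0.5]
ft_force: [0.2, 0.6, -0.4]
grip_width: 0.0463
clock: 28.05
eef_pos: [0.4633, 0.0864, 0.0373]
tcp_rot: [0.5, 0.499, -0.5, 0.5]
ft_force: [1.2, -5.7, 2.3]
grip_width: 0.0458
```

```bash
python3 -m jog '[[[0,0,0],[0,0,0]],[[0,0,0],[0,0,0]],[[0,0,0.005],[0,0,0]],[[0,0,0.02],[0,0,0]],[[0,0,0.05],[0,0,0]],[[-0.005,0.04,0.085],[0,0,0.18]],[[-0.01,0.08,0.085],[0,0,0.36]],[[-0.015,0.13,0.085],[0,0,0.54]],[[-0.02,0.18,0.085],[0,0,0.72]],[[-0.025,0.23,0.085],[0,0,0.9]]]' 0.068 25
python3 -m jog '[[[-0.008,0.04,0],[0,0,0.18]],[[-0.0157,0.076,0],[0,0,0.36]],[[-0.0157,0.076,0],[0,0,0.54]],[[-0.0157,0.076,0],[0,0,0.671]],[[-0.0157,0.076,0],[0,0,0.671]],[[-0.0157,0.076,0],[0,0,0.671]],[[-0.0157,0.076,0],[0,0,0.671]],[[-0.0157,0.076,0],[0,0,0.671]],[[-0.0157,0.076,0],[0,0,0.671]],[[-0.0157,0.076,0],[0,0,0.671]]]' 0.072
python3 - <<'E'
from h import *
a,d=shot('scene','s10')
for o in rects('scene',a,d,(.36,.72,-.4,.46),.006,.06,60): 
    if o[4]<500 and o[1][0][0]<620: print(o[0],np.round(o[1][0],1),np.round(o[1][1],1),round(o[1][2],1),o[4])
a=cv2.imread('pics/s10.png');cv2.imwrite('pics/s10c.png',cv2.resize(a[110:260,210:410],None,fx=4,fy=4,interpolation=cv2.INTER_CUBIC))
E
```

```text
clock: 29.3
eef_pos: [0.4376, 0.3187, 0.1226]
tcp_rot: [0.231, 0.668, -0.231, 0.669]
ft_force: [1.0, -0.5, -0.3]
grip_width: 0.0681
clock: 30.55
eef_pos: [0.4224, 0.393, 0.1221]
tcp_rot: [-0.0, 0.707, 0.0, 0.707]
ft_force: [-0.0, -0.2, -0.1]
grip_width: 0.072
[263. 164.] [505.7 380.7] [48.7 26.7] 75.7 88
[240. 171.] [422.5 392.5] [28.2 52.6] 4.4 99
[340. 198.] [590.3  71.3] [ 11.  135.8] 78.1 104
[422. 290.] [ 544.2 -317.5] [29.8 47.6] 14.9 217
[396. 313.] [ 444.8 -326. ] [49.3 56.3] 79.2 446
```

View pics/s10c.png

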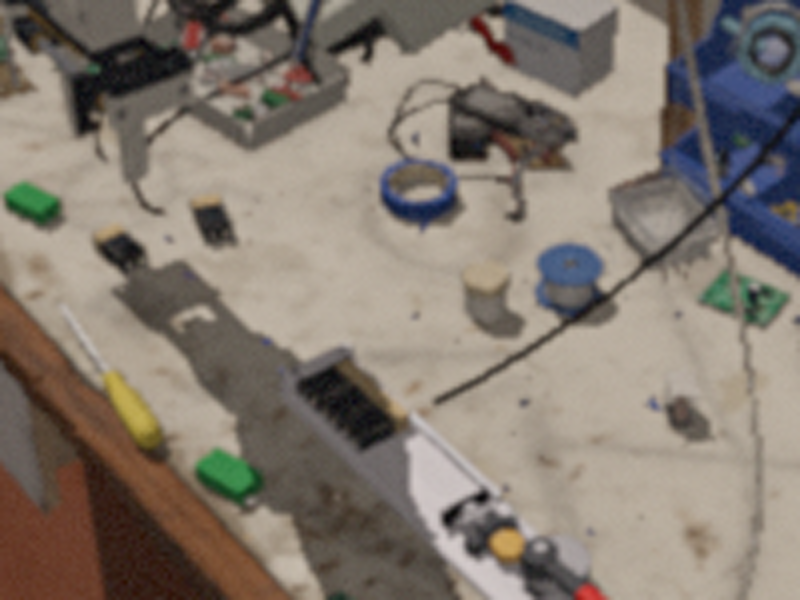

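Three batteries are in the row; the fourth lies undisturbed at crop (122,248). Finger gap to the green one: about 40 mm, clear.

```bash
python3 -m jog '[[[0,0,-0.04],[0,0,0.03]],[[0,0,-0.07],[0,0,0.03]],[[0,0,-0.085],[0,0,0.03]],[[0,0,-0.094],[0,0,0.03]],[[0,0,-0.094],[0,0,0.03]],[[0,0,-0.094],[0,0,0.03]],[[0,0,-0.094],[0,0,0.03]],[[0,0,-0.094],[0,0,0.03]],[[0,0,-0.094],[0,0,0.03]],[[0,0,-0.094],[0,0,0.03]]]'
python3 -m jog '[[[0,0,0],[0,0,0]],[[0,0,0],[0,0,0]],[[0,0,0],[0,0,0]],[[0,0,0],[0,0,0]],[[0,0,0.01],[0,0,0]],[[0,0,0.03],[0,0,0]],[[0,0,0.06],[0,0,0]],[[0,0,0.09],[0,0,0]],[[0,0,0.09],[0,0,0]],[[0,0,0.09],[0,0,0]]]' 0.03 25
```

```text
clock: 31.85
eef_pos: [0.4224, 0.393, 0.0282]
tcp_rot: [-0.011, 0.707, 0.011, 0.707]
ft_force: [0.8, 0.1, -0.5]
grip_width: 0.0721
clock: 33.1
eef_pos: [0.4222, 0.3927, 0.1181]
tcp_rot: [-0.011, 0.707, 0.011, 0.707]
ft_force: [-0.5, 0.5, -1.2]
grip_width: 0.046
```

```bash
python3 -m jog '[[[0.006,-0.035,0],[0,0,-0.17]],[[0.012,-0.07,0],[0,0,-0.34]],[[0.018,-0.105,0],[0,0,-0.51]],[[0.024,-0.14,0],[0,0,-0.68]],[[0.03,-0.18,0],[0,0,-0.85]],[[0.036,-0.22,0],[0,0,-1.02]],[[0.041,-0.26,0],[0,0,-1.19]],[[0.041,-0.3,0],[0,0,-1.36]],[[0.041,-0.33,0],[0,0,-1.53]],[[0.041,-0.34,0],[0,0,-1.593]]]'
python3 -m jog '[[[0,0,-0.03],[0,0,0]],[[0,0,-0.055],[0,0,0]],[[0,0,-0.07],[0,0,0]],[[0,0,-0.079],[0,0,0]],[[0,0,-0.081],[0,0,0]],[[0,0.002,-0.081],[0,0,0]],[[0,0.004,-0.081],[0,0,0]],[[0,0.006,-0.081],[0,0,0]],[[0,0.0065,-0.081],[0,0,0]],[[0,0.0065,-0.081],[0,0,0]]]'
```

```text
clock: 34.35
eef_pos: [0.4627, 0.0512, 0.1175]
tcp_rot: [0.498, 0.501, -0.5, 0.501]
ft_force: [-0.5, 1.7, -0.1]
grip_width: 0.0463
clock: 35.6
eef_pos: [0.4634, 0.0596, 0.0372]
tcp_rot: [0.498, 0.502, -0.498, 0.502]
ft_force: [-0.5, 0.0, -0.1]
grip_width: 0.0464
```

```bash
python3 -m jog '[[[0,0.001,0],[0,0,0]],[[0,0.0015,0],[0,0,0]],[[0,0.002,0],[0,0,0]],[[0,0.002,0],[0,0,0]],[[0,0.002,0],[0,0,0]],[[0,0.002,0],[0,0,0]],[[0,0.002,0],[0,0,0]],[[0,0.002,0],[0,0,0]],[[0,0.002,0],[0,0,0]],[[0,0.002,0],[0,0,0]]]'
```

```text
clock: 36.85
eef_pos: [0.4633, 0.06, 0.0372]
tcp_rot: [0.498, 0.501, -0.499, 0.502]
ft_force: [-0.4, -6.2, 2.5]
grip_width: 0.0461
```

```bash
python3 -m jog '[[[0,0,0],[0,0,0]],[[0,0,0],[0,0,0]],[[0,0,0.005],[0,0,0]],[[0,0,0.02],[0,0,0]],[[0,0,0.05],[0,0,0]],[[0.005,0.04,0.085],[0,0,0.18]],[[0.01,0.08,0.085],[0,0,0.36]],[[0.015,0.13,0.085],[0,0,0.54]],[[0.02,0.18,0.085],[0,0,0.72]],[[0.03,0.23,0.085],[0,0,0.9]]]' 0.068 25
python3 -m jog '[[[0.008,0.05,0],[0,0,0.18]],[[0.0127,0.0925,0],[0,0,0.36]],[[0.0127,0.0925,0],[0,0,0.4]],[[0.0127,0.0925,0],[0,0,0.4]],[[0.0127,0.0925,0],[0,0,0.4]],[[0.0127,0.0925,0],[0,0,0.4]],[[0.0127,0.0925,0],[0,0,0.4]],[[0.0127,0.0925,0],[0,0,0.4]],[[0.0127,0.0925,0],[0,0,0.4]],[[0.0127,0.0925,0],[0,0,0.4]]]' 0.072
python3 - <<'E'
from h import *
a,d=shot('scene','s11')
for o in rects('scene',a,d,(.36,.72,-.4,.46),.006,.06,60): 
    if o[4]<500 and o[1][0][0]<620: print(o[0],np.round(o[1][0],1),np.round(o[1][1],1),round(o[1][2],1),o[4])
a=cv2.imread('pics/s11.png');cv2.imwrite('pics/s11c.png',cv2.resize(a[110:260,210:410],None,fx=4,fy=4,interpolation=cv2.INTER_CUBIC))
E
```

```text
clock: 38.1
eef_pos: [0.4929, 0.2933, 0.1226]
tcp_rot: [0.228, 0.669, -0.228, 0.669]
ft_force: [0.1, -0.9, -0.3]
grip_width: 0.0683
clock: 39.35
eef_pos: [0.506, 0.3839, 0.1221]
tcp_rot: [0.093, 0.701, -0.093, 0.701]
ft_force: [-0.3, -0.2, -0.0]
grip_width: 0.0723
[263. 164.] [506.1 383.2] [55.4 25.8] 75.6 85
[341. 198.] [591.6  70.8] [ 13.3 138.8] 77.6 104
[429. 298.] [ 540.6 -344.5] [31.  47.9] 15.4 225
[396. 313.] [ 444.7 -325.3] [50.5 55.9] 81.7 445
```

View pics/s11c.png

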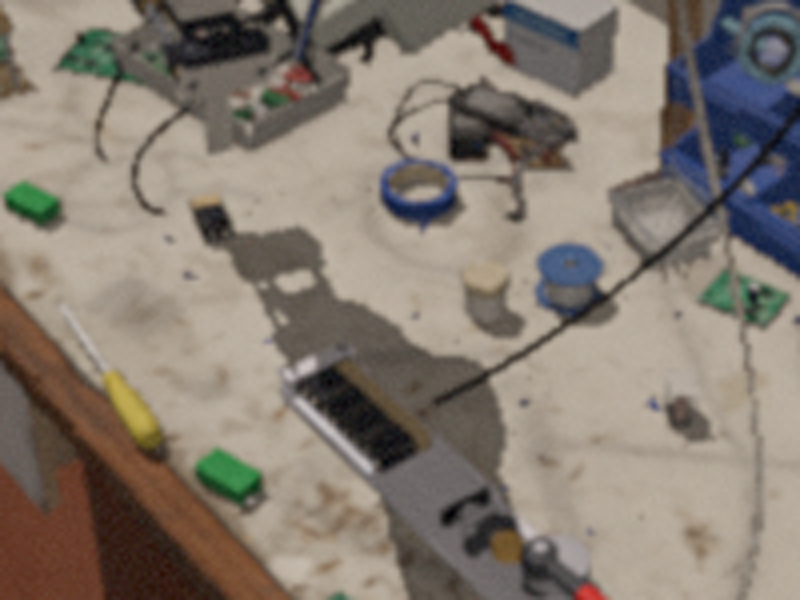

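```bash
python3 -m jog '[[[0,-0.001,-0.04],[0,0,0]],[[0,-0.001,-0.07],[0,0,0]],[[0,-0.001,-0.085],[0,0,0]],[[0,-0.001,-0.094],[0,0,0]],[[0,-0.001,-0.094],[0,0,0]],[[0,-0.001,-0.094],[0,0,0]],[[0,-0.001,-0.094],[0,0,0]],[[0,-0.001,-0.094],[0,0,0]],[[0,-0.001,-0.094],[0,0,0]],[[0,-0.001,-0.094],[0,0,0]]]'
python3 -m jog '[[[0,0,0],[0,0,0]],[[0,0,0],[0,0,0]],[[0,0,0],[0,0,0]],[[0,0,0],[0,0,0]],[[0,0,0.01],[0,0,0]],[[0,0,0.03],[0,0,0]],[[0,0,0.06],[0,0,0]],[[0,0,0.09],[0,0,0]],[[0,0,0.09],[0,0,0]],[[0,0,0.09],[0,0,0]]]' 0.03 25
```

```text
clock: 40.65
eef_pos: [0.5061, 0.383, 0.0282]
tcp_rot: [0.093, 0.701, -0.093, 0.701]
ft_force: [0.0, -0.4, -0.1]
grip_width: 0.0721
clock: 41.9
eef_pos: [0.5059, 0.3829, 0.1186]
tcp_rot: [0.093, 0.701, -0.092, 0.701]
ft_force: [0.3, -0.6, 0.1]
grip_width: 0.0461
```

```bash
python3 -m jog '[[[-0.006,-0.04,0],[0,0,-0.15]],[[-0.012,-0.08,0],[0,0,-0.3]],[[-0.018,-0.12,0],[0,0,-0.45]],[[-0.024,-0.16,0],[0,0,-0.6]],[[-0.03,-0.2,0],[0,0,-0.75]],[[-0.036,-0.24,0],[0,0,-0.9]],[[-0.043,-0.28,0],[0,0,-1.05]],[[-0.043,-0.32,0],[0,0,-1.2]],[[-0.043,-0.35,0],[0,0,-1.307]],[[-0.043,-0.3555,0],[0,0,-1.307]]]'
python3 -m jog '[[[0,0,-0.03],[0,0,0]],[[0,0,-0.055],[0,0,0]],[[0,0,-0.07],[0,0,0]],[[0,0,-0.079],[0,0,0]],[[0,0,-0.081],[0,0,0]],[[0,0.002,-0.081],[0,0,0]],[[0,0.004,-0.081],[0,0,0]],[[0,0.006,-0.081],[0,0,0]],[[0,0.007,-0.081],[0,0,0]],[[0,0.007,-0.081],[0,0,0]]]'
```

```text
clock: 43.15
eef_pos: [0.4625, 0.0256, 0.1177]
tcp_rot: [-0.5, -0.499, 0.501, -0.499]
ft_force: [-0.2, 0.4, -0.1]
grip_width: 0.0461
clock: 44.4
eef_pos: [0.4632, 0.0332, 0.0375]
tcp_rot: [0.5, 0.499, -0.5, 0.501]
ft_force: [0.4, -6.6, 2.5]
grip_width: 0.0461
```

```bash
python3 -m jog '[[[0,0,0],[0,0,0]],[[0,0,0],[0,0,0]],[[0,0,0.005],[0,0,0]],[[0,0,0.02],[0,0,0]],[[0,0,0.05],[0,0,0]],[[0.01,-0.04,0.085],[0,0,-0.18]],[[0.02,-0.08,0.085],[0,0,-0.36]],[[0.03,-0.13,0.085],[0,0,-0.54]],[[0.04,-0.18,0.085],[0,0,-0.72]],[[0.05,-0.23,0.085],[0,0,-0.9]]]' 0.068 25
python3 - <<'E'
from h import *
for n in('scene','top'):
    a,d=shot(n,n+'12')
    for o in rects(n,a,d,(.36,.62,-.42,.46),.006,.06,60): 
        if o[4]<900: print(n,o[0],np.round(o[1][0],1),np.round(o[1][1],1),round(o[1][2],1),o[4])
a=cv2.imread('pics/scene12.png');b=cv2.imread('pics/top12.png');cv2.imwrite('pics/12c.png',np.hstack([cv2.resize(a[160:330,250:450],None,fx=2.0,fy=2.0),cv2.resize(b[150:320,290:490],None,fx=2.0,fy=2.0)]))
E
```

```text
clock: 45.65
eef_pos: [0.5134, -0.1967, 0.1226]
tcp_rot: [0.668, 0.231, -0.668, 0.231]
ft_force: [0.1, 0.2, -0.4]
grip_width: 0.0679
scene [329. 183.] [611.1 153. ] [15.3 34.1] 3.0 80
scene [334. 202.] [570.4  76.5] [11.8 98.5] 75.6 73
scene [429. 298.] [ 539.  -345.1] [30.1 48.5] 10.7 225
scene [396. 312.] [ 444.9 -325.1] [50.8 55.1] 81.1 436
top [303. 168.] [612.1 156. ] [15.3 33.7] 0.4 67
top [306. 218.] [464.3 143.5] [65.4 56.4] 0.8 379
top [461. 226.] [ 444.8 -323.1] [49.  54.2] 79.4 307
```

View pics/12c.png

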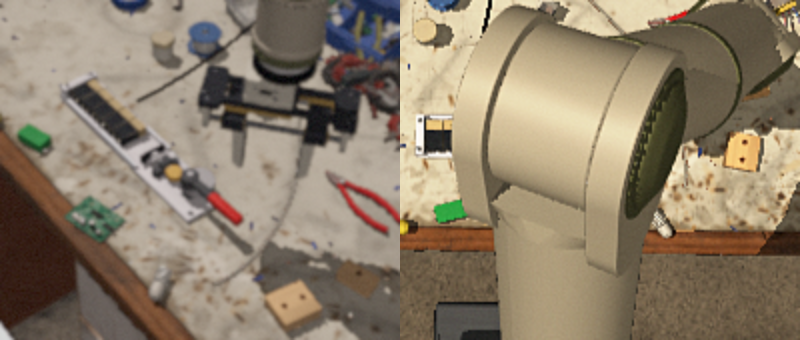

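```bash
python3 -m jog '[[[0.01,-0.05,0],[0,0,-0.15]],[[0.02,-0.1,0],[0,0,-0.3]],[[0.0266,-0.146,0],[0,0,-0.43]],[[0.0266,-0.146,0],[0,0,-0.43]],[[0.0266,-0.146,-0.03],[0,0,-0.43]],[[0.0266,-0.146,-0.05],[0,0,-0.43]],[[0.0266,-0.146,-0.05],[0,0,-0.43]],[[0.0266,-0.146,-0.05],[0,0,-0.43]],[[0.0266,-0.146,-0.05],[0,0,-0.43]],[[0.0266,-0.146,-0.05],[0,0,-0.43]]]' 0.075
python3 - <<'E'
from h import *
a,d=shot('scene','s13')
for o in rects('scene',a,d,(.36,.62,-.42,.0),.006,.06,60): 
        if o[4]<900: print(o[0],np.round(o[1][0],1),np.round(o[1][1],1),round(o[1][2],1),o[4])
a=cv2.imread('pics/s13.png');cv2.imwrite('pics/13c.png',cv2.resize(a[200:370,330:530],None,fx=3.5,fy=3.5,interpolation=cv2.INTER_CUBIC))
E
```

```text
clock: 47.0
eef_pos: [0.54, -0.3416, 0.0728]
tcp_rot: [0.702, 0.085, -0.702, 0.086]
ft_force: [-0.9, 0.6, -0.5]
grip_width: 0.0752
[429. 299.] [ 540.5 -345.1] [30.1 47.5] 13.4 227
[396. 313.] [ 444.5 -326.4] [50.4 55.9] 80.2 440
```

View pics/13c.png

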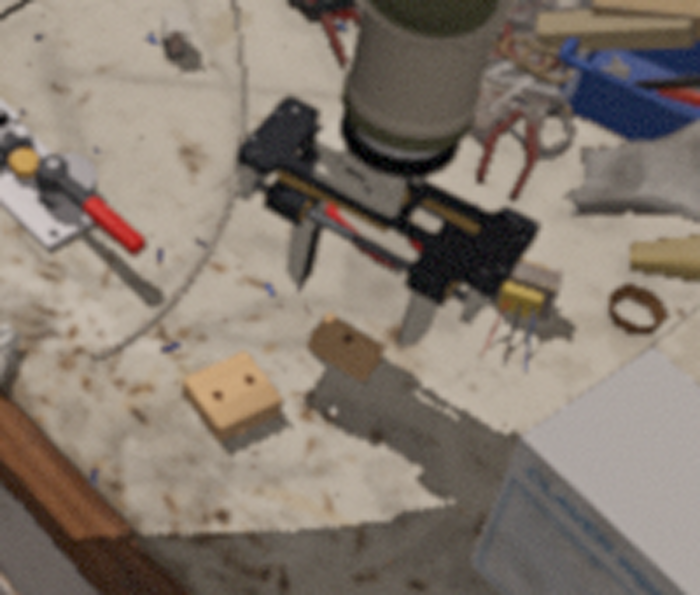

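```bash
python3 -m jog '[[[0,-0.001,-0.02],[0,0,0]],[[0,-0.002,-0.035],[0,0,0]],[[0,-0.002,-0.0435],[0,0,0]],[[0,-0.002,-0.0435],[0,0,0]],[[0,-0.002,-0.0435],[0,0,0]],[[0,-0.002,-0.0435],[0,0,0]],[[0,-0.002,-0.0435],[0,0,0]],[[0,-0.002,-0.0435],[0,0,0]],[[0,-0.002,-0.0435],[0,0,0]],[[0,-0.002,-0.0435],[0,0,0]]]'
python3 -m jog '[[[0,0,0],[0,0,0]],[[0,0,0],[0,0,0]],[[0,0,0],[0,0,0]],[[0,0,0],[0,0,0]],[[0,0,0.01],[0,0,0]],[[0,0,0.03],[0,0,0]],[[0,0,0.06],[0,0,0]],[[0,0,0.09],[0,0,0]],[[0,0,0.09],[0,0,0]],[[0,0,0.09],[0,0,0]]]' 0.03 25
```

```text
clock: 48.3
eef_pos: [0.5397, -0.3435, 0.0286]
tcp_rot: [-0.702, -0.085, 0.702, -0.085]
ft_force: [0.1, 0.1, 0.0]
grip_width: 0.0749
clock: 49.55
eef_pos: [0.5398, -0.3432, 0.119]
tcp_rot: [0.702, 0.085, -0.702, 0.085]
ft_force: [-0.8, 0.2, -0.8]
grip_width: 0.0474
```

```bash
python3 -m jog '[[[-0.008,0.04,0],[0,0,0.15]],[[-0.016,0.08,0],[0,0,0.3]],[[-0.025,0.12,0],[0,0,0.45]],[[-0.035,0.16,0],[0,0,0.6]],[[-0.045,0.2,0],[0,0,0.75]],[[-0.055,0.24,0],[0,0,0.9]],[[-0.065,0.28,0],[0,0,1.05]],[[-0.0768,0.31,0],[0,0,1.2]],[[-0.0768,0.335,0],[0,0,1.33]],[[-0.0768,0.3427,0],[0,0,1.33]]]'
python3 -m jog '[[[0,0,-0.03],[0,0,0]],[[0,0,-0.04],[0,0,0]],[[0,0,-0.045],[0,0,0]],[[0,0,-0.045],[0,0,0]],[[0,0,-0.045],[0,0,0]],[[0,0,-0.045],[0,0,0]],[[0,0,-0.045],[0,0,0]],[[0,0,-0.045],[0,0,0]],[[0,0,-0.045],[0,0,0]],[[0,0,-0.045],[0,0,0]]]'
python3 - <<'E'
from h import *
shot('scene','s14')
a=cv2.imread('pics/s14.png');cv2.imwrite('pics/14c.png',cv2.resize(a[170:280,270:410],None,fx=5,fy=5,interpolation=cv2.INTER_CUBIC))
E
```

```text
clock: 50.8
eef_pos: [0.4634, 0.0004, 0.1184]
tcp_rot: [0.499, 0.501, -0.499, 0.501]
ft_force: [0.5, -0.3, -0.5]
grip_width: 0.0477
clock: 52.05
eef_pos: [0.4629, -0.0008, 0.0736]
tcp_rot: [0.5, 0.5, -0.5, 0.5]
ft_force: [-0.4, -0.1, -0.4]
grip_width: 0.0478
```

View pics/14c.png

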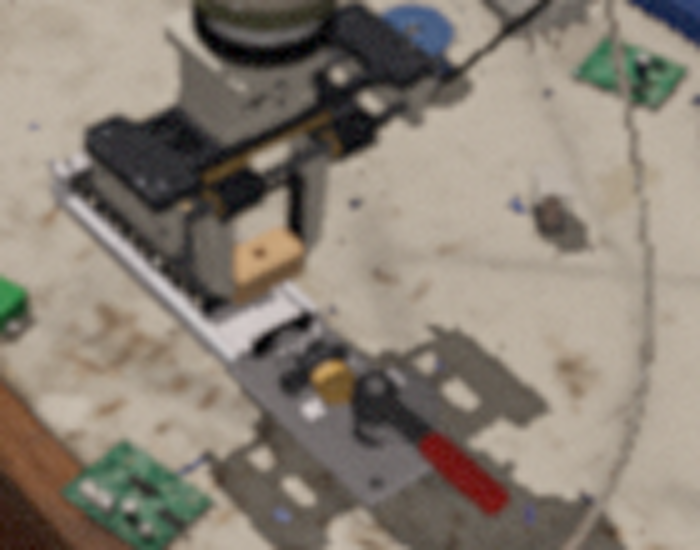

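```bash
python3 -m jog '[[[0,0,-0.012],[0,0,0]],[[0,0,-0.024],[0,0,0]],[[0,0,-0.032],[0,0,0]],[[0,0,-0.0355],[0,0,0]],[[0,0,-0.0355],[0,0,0]],[[0,0.002,-0.0355],[0,0,0]],[[0,0.004,-0.0355],[0,0,0]],[[0,0.006,-0.0355],[0,0,0]],[[0,0.008,-0.0355],[0,0,0]],[[0,0.008,-0.0355],[0,0,0]]]'
```

```text
clock: 53.35
eef_pos: [0.463, 0.007, 0.0382]
tcp_rot: [0.5, 0.5, -0.5, 0.5]
ft_force: [0.7, -1.1, 0.8]
grip_width: 0.0476
```

```bash
python3 -m jog '[[[0,0.001,0],[0,0,0]],[[0,0.002,0],[0,0,0]],[[0,0.002,0],[0,0,0]],[[0,0.002,0],[0,0,0]],[[0,0.002,0],[0,0,0]],[[0,0.002,0],[0,0,0]],[[0,0.002,0],[0,0,0]],[[0,0.002,0],[0,0,0]],[[0,0.002,0],[0,0,0]],[[0,0.002,0],[0,0,0]]]'
python3 -m jog '[[[0,0,0],[0,0,0]],[[0,0,0],[0,0,0]],[[0,0,0.005],[0,0,0]],[[0,0,0.02],[0,0,0]],[[0,0,0.05],[0,0,0]],[[-0.01,-0.04,0.085],[0,0,0]],[[-0.02,-0.08,0.085],[0,0,0]],[[-0.03,-0.13,0.085],[0,0,0]],[[-0.036,-0.17,0.085],[0,0,0]],[[-0.038,-0.194,0.085],[0,0,0]]]' 0.068 25
python3 - <<'E'
from h import *
shot('scene','s15')
a=cv2.imread('pics/s15.png');cv2.imwrite('pics/15c.png',cv2.resize(a[170:290,260:410],None,fx=5,fy=5,interpolation=cv2.INTER_CUBIC))
E
```

```text
clock: 54.6
eef_pos: [0.4629, 0.0072, 0.0382]
tcp_rot: [-0.5, -0.499, 0.501, -0.5]
ft_force: [0.7, -10.1, 3.5]
grip_width: 0.0477
clock: 55.85
eef_pos: [0.4243, -0.1867, 0.1236]
tcp_rot: [0.5, 0.5, -0.5, 0.5]
ft_force: [0.6, 0.6, 1.0]
grip_width: 0.0682
```

View pics/15c.png

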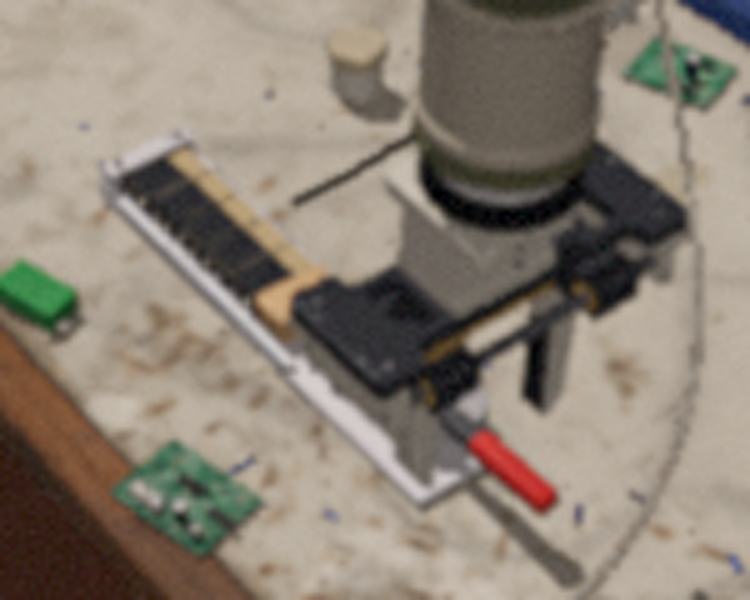

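```bash
python3 -m jog '[[[0,0,0],[0,0,0]],[[0,0,0],[0,0,0]],[[0,0,0],[0,0,0]],[[0,0,0],[0,0,0]],[[0,0.004,0],[0,0,0]],[[0,0.006,-0.03],[0,0,0]],[[0,0.006,-0.055],[0,0,0]],[[0,0.006,-0.07],[0,0,0]],[[0,0.006,-0.076],[0,0,0]],[[0,0.006,-0.076],[0,0,0]]]' 0 25
```

```text
clock: 57.15
eef_pos: [0.4247, -0.1787, 0.047]
tcp_rot: [0.5, 0.5, -0.5, 0.5]
ft_force: [0.4, 0.3, 0.3]
grip_width: 0.0004
```

```bash
python3 -m jog '[[[0.013,0,0],[0,0,0]],[[0.028,-0.003,0],[0,0,0]],[[0.043,-0.0046,0],[0,0,0]],[[0.059,-0.001,0],[0,0,0]],[[0.0743,0.0043,0],[0,0,0]],[[0.088,0.015,0],[0,0,0]],[[0.1005,0.028,0],[0,0,0]],[[0.107,0.042,0],[0,0,0]],[[0.113,0.0576,0],[0,0,0]],[[0.1157,0.0732,0],[0,0,0]]]' 0 25
python3 - <<'E'
from h import *
shot('scene','s16')
a=cv2.imread('pics/s16.png');cv2.imwrite('pics/16c.png',cv2.resize(a[170:290,260:410],None,fx=5,fy=5,interpolation=cv2.INTER_CUBIC))
E
```

```text
clock: 58.4
eef_pos: [0.5423, -0.1046, 0.0474]
tcp_rot: [0.5, 0.5, -0.499, 0.501]
ft_force: [-0.9, 0.3, -0.8]
grip_width: 0.0005
```

View pics/16c.png

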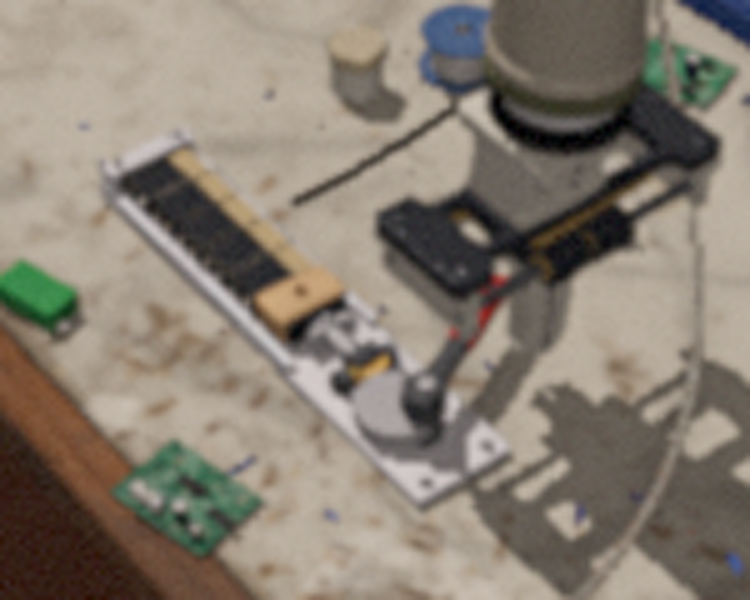

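Lever has snapped shut and the pad sits against the block. Backing off and up, clear of the scene, to check.

```bash
python3 -m jog '[[[0,-0.02,0],[0,0,0]],[[0,-0.04,0],[0,0,0]],[[0,-0.05,0.03],[0,0,0]],[[0,-0.06,0.08],[0,0,0]],[[0,-0.1,0.13],[0,0,0]],[[0,-0.14,0.18],[0,0,0]],[[0,-0.18,0.2],[0,0,0]],[[0,-0.22,0.2],[0,0,0]],[[0,-0.24,0.2],[0,0,0]],[[0,-0.25,0.2],[0,0,0]]]' 0 25
python3 - <<'E'
from h import *
a,d=shot('scene','s17');b,e=shot('top','t17')
for n,i,z in(('scene',a,d),('top',b,e)):
    C=cloud(n,z)
    red=(i[...,0]>120)&(i[...,1]<60)&(i[...,2]<70)&(C[...,2]>.03)&(C[...,2]<.06)&(abs(C[...,1]+.08)<.12)&(C[...,0]<.6)
    if red.sum()>5: print(n,'red',cv2.minAreaRect((C[red][:,:2]*1000).astype(np.float32)))
    for y in (.1395,.1125,.0855,.059,.032,.006):
        m=(abs(C[...,1]-y)<.009)&(abs(C[...,0]-.463)<.018);print(round(y,3),np.round(np.median(C[m][:,2]),4),m.sum(),end=' | ')
    print()
    for o in rects(n,i,z,(.6,.72,-.06,.2),.006,.06,60): print(np.round(o[1][0],1),np.round(o[1][1],1))
cv2.imwrite('pics/17c.png',np.hstack([cv2.resize(a[170:290,260:400,::-1],None,fx=2.8,fy=3.3),cv2.resize(b[180:260,290:410,::-1],None,fx=3.2,fy=4.95)]))
E
```

```text
clock: 59.7
eef_pos: [0.5401, -0.3564, 0.2466]
tcp_rot: [0.5, 0.5, -0.5, 0.5]
ft_force: [-0.1, 0.7, -0.1]
grip_width: 0.0006
scene red ((527.8546752929688, -76.99354553222656), (52.63835525512695, 11.52386474609375), 23.90245819091797)
0.14 0.0238 46 | 0.113 0.0249 51 | 0.086 0.0242 46 | 0.059 0.0241 51 | 0.032 0.0247 56 | 0.006 0.027 55 | 
[689.7 129.9] [57.5 52.1]
[623.2 155.1] [37.8 39. ]
[663.1 -32.7] [31.7 21.3]
top red ((528.1124267578125, -73.35530090332031), (54.45491027832031, 16.331750869750977), 24.720609664916992)
0.14 0.0245 68 | 0.113 0.0248 71 | 0.086 0.0257 70 | 0.059 0.0247 72 | 0.032 0.026 71 | 0.006 0.0275 72 | 
[690.6 133.2] [53.  52.9]
[663.4 -29.2] [28.3 21.8]
[626.  155.6] [37.2 42.8]
```

View pics/17c.png

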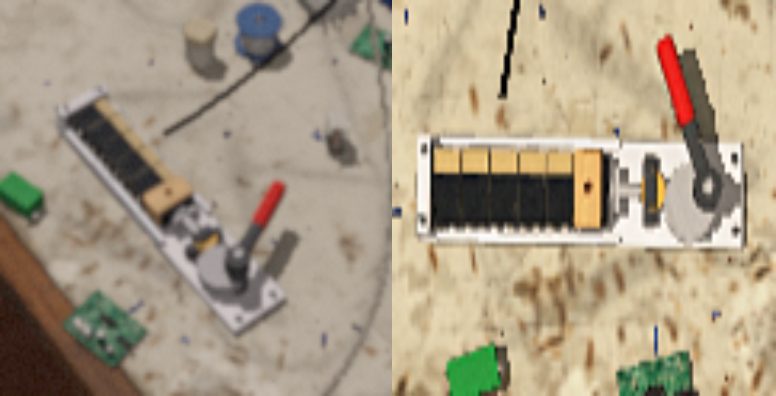

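```bash
python3 -c "
from cell import robot
print(robot.close_job())"
```

```text
the job is handed in; nothing more can be done
None
```

I packed the carrier and handed the job in at about 60 s of the 210 s; handing in gives no verdict.

I flipped the lever open and laid all five black and tan batteries flat across the trough, each pushed up against its neighbour. The short block fills the last width. It had been knocked about 3 cm aside during the run, so I measured it again before picking it up. I then swung the lever shut until it snapped past centre. The green look-alikes and the long block were left alone.

**Last checks, with the arm clear of everything:**
- **Lever:** 24–25° past square in both cameras, about 2.0 rad, which is its shut stop.
- **Row:** one straight row with no visible gaps. Battery tops measured 24–26 mm above the bench (26 expected) and the block 27–27.5 mm (28 expected), so nothing is tilted.
- **Bystanders:** the flux pot and relay are within about 3 mm of where they started.
- **Clamping force:** not measured directly. The pad is visibly against the block, and the filled row is 7 mm longer than the closed clamp's empty gap, so the spring should press with well over 2 N.

No check failed. The two cameras differed by 2–4 mm in y, within what I could expect from their calibration, and contact with the stop and between parts settled the actual positions.

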